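# Count the brass foot nuts into the pump kit case

### The arm

A 7-joint arm with a two-finger parallel gripper is mounted at the origin on the work surface. World frame = base frame: x ahead of the robot, y to its left, z up, the work surface at z = 0. Lengths are in m, angles in rad, forces in N, time in s.
With the tool pointing down it reaches from about 0.4 to 0.85 m from the base axis. Payload 4.5 kg.
Tool frame: the origin (TCP) lies where the fingers leave the gripper's body, on its centre line; the fingertips stand 64 mm ahead of it and the grasp point (between the pads) lies 45 mm ahead of it; z points along the fingers, y is the direction in which the jaws open and shut (so a half turn about z gives the same grasp; the last joint's range is limited). The gripper opens to 88 mm and grips with 3 to 60 N. Pads are 18 mm wide; open, the fingers measure 123 mm over their backs; the gripper's body (75 mm by 187 mm) begins 45 mm behind the grasp point.
Start: joints at [-1.265, 0.689, -0.195, 1.565, 0.157, 0.902, -0.215], TCP at [0.168, 0.602, 0.303] pointing down, gripper open.
Joint ranges: [-3.01, 3.01], [-0.46, 2.08], [-1.47, 1.51], [0.13, 2.56], [-1, 4.14], [0.04, 2.09], [-2.66, 2.66]. Speed limits (rad/s): [2.57, 2.57, 3.14, 3.14, 3.14, 3.14, 3.14].

### API

Orientations are given as a unit quaternion [x, y, z, w].
In Python, from station import robot gives the robot as it stands.
- The arm moves only by the tool move_arm, never from a script. Its argument "increments" is one flat list of numbers, 7 for each row, row after row: the opening, from -1 (shut) to 1 (fully open), then the shift along the tool's x, y, z in cm, then the turn, a rotation vector about the tool's x, y, z in rad. A call has 1 to 5 rows; each row is the pose to reach, as a shift and turn from the pose commanded when the call began, along the tool's axes at that moment; what a row does not reach only later rows make up. A row lasts 1/12 s, in which the tool goes at most 41.7 mm and 7.16 degrees, less where a joint would pass 70% of its speed; a pose out of reach is approached as far as the arm can. A call with a gripper value outside its range is refused whole. The fingers move at their own pace and stop on an object; "force" is the grip in N (left out, the last holds). Time passes only in rows, so rows that repeat a pose let the fingers close. It gives the time, the measured TCP pose, the force and the opening at its end, in the units of the state.
- robot.state(): the state, without advancing time (a new reading comes with each control period).
- robot.get_image(name): name is "scene" or "top" or "wrist"; returns a dict with "image" (400x640x3 uint8, red, green, blue), "depth" (400x640 float32, m along the optical axis (not along the pixel's ray), 0 where there is no reading), "fov_y" (degrees; the focal length in pixels is half the picture's height over the tangent of half this angle, whatever the lens; pixels are square), "cx", "cy" (the principal point, pixels), "R" (3x3) and "t" (3): a world point X has camera coordinates R X + t. Camera axes: x right, y down, z forward; pixel columns grow to the right and rows downward; lengths in m; the calibration is good to about 2 mm. A picture is of the moment at which its call begins.
- robot.finish_job(): hands the job in, once; it reports no verdict.
Trained networks look in the newest picture that a camera, given by its name, has taken for a name from the list of things; names that differ only in an ending like _2 or _b are one class to them, and where a whole thing is asked for, a point or a joint stands for the part that bears it (a point fixed in the world has none). Each returns a list of dicts, best first, with "p" (0 to 1); they miss things now and then, are a little off and sometimes report something else, mostly with a low value. They report only what shows in the picture. A call takes as long as a camera call.
- robot.silhouettes(camera, target): "pixels" (400x640 bool, what is visible of it) and "rect" ([centre column, centre row, width, height] in pixels, round what is visible of it).
The state is a dict: "time_s": time; "qpos": joint angles; "qvel": joint speeds; "joint_torque": joint torques, N m; "tcp_pos": TCP position; "tcp_rot": TCP orientation; "wrist_force": force on the tool from outside, world axes, zero at the start; "moment": the same for the moment, N m; "finger_gap": opening from 0.0 (shut) to 1.0 (fully open).
Only numpy, scipy, OpenCV 4.12 (cv2) and the standard library are available. Lean on these libraries where they do the work, as an engineer would, in place of code of your own. Each camera call takes 0.05 s, during which the arm holds its last target. There are 200 camera calls.

### The job

Count out the brass foot nuts for the pump's kit: open the kit case's lid right back on to its stop, sweep all the brass nuts, and none of the steel ones, from the counting deck into the trough and shut the trough's clear lid over them. Return every steel nut, the extras, to the green stock bin; then, with its lid still shut, lift the trough by its red bar as far as it goes to pour the brass nuts into the open kit case. Finally let the trough back down level, and leave the case open and the other things on the bench alone.

Things in the scene. Friction and masses are not known exactly. Their poses are not given: they have to be found in the camera images.
- station: fixed blue station. Origin on the bench below the middle of the edge between deck and trough; x from deck to trough, y along the trough away from its spout. Flat white deck 121 mm above the bench, x -154 to 0, y -96 to 96 mm, rim 10 mm high and 4 mm thick on three sides. Beyond its open edge the trough, x 2 to 74 mm (inside 6 to 70), rim flush with the deck: a nut pushed over the edge drops in.
- trough (a joint): tipping of the trough in rad: 0 level, at most 1.05. It tips about a line along station x at its spout end (y = -100 mm), the bar end rising; the nuts slide out of the spout into the case. Let go, it sinks back level (about 0.4 kg). Nuts slide from about 0.5 to 0.7 rad on: tip it as far as it goes and wait a second.
- trough_mid (a point): centre of the trough's inner floor, 83 mm above the bench when level. Axes as the station's while level. The aluminium trough is 64 mm wide (x) and 198 mm long (y) inside, 38 mm deep; its rim is level with the deck; its end at -y is open (the spout), the other end has a wall.
- trough_bar (a point): middle of the red round bar (11 mm thick, 54 mm long, along station x) with which the trough is lifted; 45 mm out from the trough's +y end wall, 245 mm along and 32 mm above the tipping axis when level, 111 mm above the bench when level. It can be pinched from above and turns between the fingers as the trough tips.
- trough_hinge (a point): middle of the trough's tipping axis (along station x), at the spout, 79 mm above the bench.
- trough_lid (a joint): clear lid of the trough in rad: 0 shut flat, 1.9 open, leaning back on its stop (start). Light (80 g), hinged along the trough's far (+x) side, moves freely; pushed past upright (1.57), towards the robot, it falls shut.
- trough_lid_bar (a point): middle of the small blue bar handle (11 mm thick, 50 mm long, along station y) on the clear lid's outer face, 35 mm off it, 55 mm along the lid from its hinge line and 39 mm above it when shut; the lid's free edge has a red strip. The lid is 70 mm from hinge to edge, 194 mm long, 4 mm thick.
- trough_lid_hinge (a point): middle of the lid's hinge line (along station y), on the trough's far rim (station x 72 mm), 121 mm above the bench when level.
- case_in (a point): centre of the inner floor (4 mm above the bench) of the orange kit case, fixed, 128 x 128 mm outside, walls 4 mm thick and 50 mm high, standing against the station under the trough's spout. Axes as the station's.
- case_lid (a joint): lid of the kit case in rad: 0 shut (start), 1.9 open on its stop. Stiff hinge: it stays where it is left. Hinged along the top of the case's +x wall; the free edge on the robot's side swings up and over.
- case_lid_handle (a point): middle of the black bar handle (11 mm thick, 64 mm long, along station y) of the case lid, 35 mm off the lid's outer (upper) face, 98 mm along the lid from the hinge line and 43 mm above it when shut; once the lid stands up, the handle is on its far (+x) side. The lid is 128 x 128 mm, 8 mm thick.
- case_lid_hinge (a point): middle of the case lid's hinge line (along station y), 50 mm above the bench.
- bin_in (a point): centre of the inner floor (4 mm above the bench) of the green stock bin, fixed, open, 130 x 130 mm outside, walls 4 mm thick and 60 mm high.
- brass1_c (a point): centre of a loose golden brass hexagon nut, 24 mm across flats, 13 mm thick, about 35 g, lying flat on the deck at the start; its x axis crosses two flats. 3 or 4 brass nuts are there.
- brass2_c (a point): centre of a loose golden brass hexagon nut, 24 mm across flats, 13 mm thick, about 35 g, lying flat on the deck at the start; its x axis crosses two flats. 3 or 4 brass nuts are there.
- brass3_c (a point): centre of a loose golden brass hexagon nut, 24 mm across flats, 13 mm thick, about 35 g, lying flat on the deck at the start; its x axis crosses two flats. 3 or 4 brass nuts are there.
- brass4_c (a point): centre of a loose golden brass hexagon nut, 24 mm across flats, 13 mm thick, about 35 g, lying flat on the deck at the start; its x axis crosses two flats. 3 or 4 brass nuts are there.
- steel1_c (a point): centre of a loose silver steel hexagon nut, 24 mm across flats, 13 mm thick, about 35 g, lying flat on the deck at the start; its x axis crosses two flats. 2 or 3 steel nuts are there.
- steel2_c (a point): centre of a loose silver steel hexagon nut, 24 mm across flats, 13 mm thick, about 35 g, lying flat on the deck at the start; its x axis crosses two flats. 2 or 3 steel nuts are there.
- steel3_c (a point): centre of a loose silver steel hexagon nut, 24 mm across flats, 13 mm thick, about 35 g, lying flat on the deck at the start; its x axis crosses two flats. 2 or 3 steel nuts are there.
- screwdriver: bystander: screwdriver with a yellow handle on the bench; origin under its middle.
- hub: bystander: copper-coloured hub, 56 mm wide, 45 mm high, on the bench; origin at its underside.
- jar: bystander: jar, 60 mm wide, 75 mm high, on the bench; origin at its underside.

How it is judged:
By the outcome, as a careful person would: the job done as asked, in the order asked, and still so for the second after the job is handed in, with the robot touching nothing.
Of brass1, brass2, brass3, brass4 only 3 to 4 are there at a start; the rules pass over those that are not, and their reading is None.
Of steel1, steel2, steel3 only 2 to 3 are there at a start; the rules pass over those that are not, and their reading is None.
At some moment in a run one of brass1, brass2, brass3, brass4, steel1, steel2, steel3 may be knocked a few centimetres aside while the robot is not near it.
Once in a run the grip may slacken for a moment while it holds something.
It also fails if it takes over 210 s, if anything falls off the work surface, if the arm or the gripper's body presses on something with over 40 N, if the wrist force passes 120 N, or if a joint passes its speed limit or range.

## Working session

There is one attempt and no reset: what is moved stays moved. The work goes in short steps, Python scripts to look and compute and a tool call to move; the robot and the scene stay as the last step left them, time stands still between calls to the robot, and variables do not carry over. Pictures are saved under pics/ and viewed, about 12 in all and at most 16, crops included, and the job is handed in when it is done.

Besides the shell and the picture viewer there is one more tool, called after "Request:" by a JSON object that holds its "name" and its "arguments", one argument or row to a line. move_arm: Moves the arm, as the interface text tells. Its arguments: {"type":"object","properties":{"increments":{"type":"array","items":{"type":"number"}},"force":{"type":"number"}},"required":["increments"]}

```bash
ls; mkdir -p pics
cat > h.py <<'E'
import numpy as np, cv2
from station import robot
from scipy.spatial.transform import Rotation as Ro
def snap(n,f=None):
    d=robot.get_image(n)
    if f: cv2.imwrite('pics/'+f,d['image'][:,:,::-1])
    return d
def world(d,u,v,z=None):
    """pixels -> world; by depth or on plane z"""
    f=d['image'].shape[0]/2/np.tan(np.radians(d['fov_y'])/2)
    u=np.atleast_1d(u).astype(float);v=np.atleast_1d(v).astype(float)
    r=np.stack([(u-d['cx'])/f,(v-d['cy'])/f,np.ones_like(u)],-1)
    R=np.array(d['R']);t=np.array(d['t']);c=-R.T@t;w=r@R
    k=d['depth'][v.astype(int),u.astype(int)] if z is None else (z-c[2])/w[:,2]
    return c+w*k[:,None]
def proj(d,X):
    f=d['image'].shape[0]/2/np.tan(np.radians(d['fov_y'])/2)
    p=np.atleast_2d(X)@np.array(d['R']).T+np.array(d['t'])
    return np.stack([p[:,0]/p[:,2]*f+d['cx'],p[:,1]/p[:,2]*f+d['cy']],-1)
E
python3 - <<'E'
from h import *
s=robot.state();print({k:np.round(v,3).tolist() for k,v in s.items()})
for n in('top','scene'):
    d=snap(n,n+'0.png');print(n,d['fov_y'],d['cx'],d['cy'],np.round(d['R'],3).tolist(),np.round(d['t'],3))
E
```

```text
pics
{'time_s': 0.0, 'qpos': [-1.265, 0.69, -0.195, 1.566, 0.157, 0.902, -0.215], 'qvel': [-0.001, 0.0, -0.0, 0.003, 0.001, -0.002, -0.0], 'joint_torque': [-0.001, -52.756, -1.267, -15.343, -0.053, 0.007, 0.0], 'tcp_pos': [0.168, 0.602, 0.302], 'tcp_rot': [0.135, 0.991, -0.001, -0.0], 'wrist_force': [1.011, -0.171, -0.208], 'moment': [0.018, 0.027, 0.008], 'finger_gap': 1.005}
top 48.078766656346815 327.91831368254014 194.20489680581255 [[-0.016, -1.0, -0.001], [-0.987, 0.016, -0.157], [0.157, -0.001, -0.988]] [-0.01   0.602  1.403]
scene 46.640942018896496 317.08690195848624 200.69986233981837 [[-0.829, 0.56, 0.01], [0.373, 0.565, -0.736], [-0.417, -0.606, -0.677]] [ 0.475 -0.115  1.452]
```

View pics/top0.png

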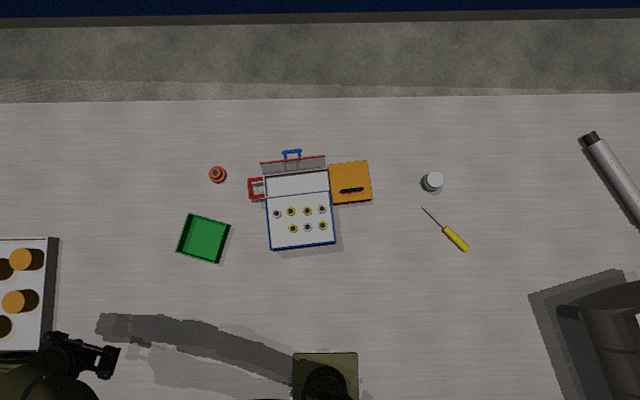

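View pics/scene0.png

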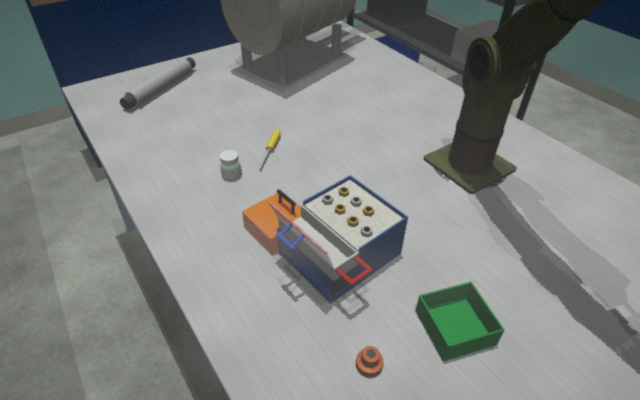

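Top view: deck with 7 nuts. Steel nuts are at (277,213), (322,209), (308,227) and brass at (291,211), (307,211), (293,228), (323,226). The case is at (350,182), bin (204,238), red bar (255,187), blue lid bar (291,154). The scene view agrees: 4 brass, 3 steel.

```bash
cat > meas.py <<'E'
from h import *
d=snap('top')
vv,uu=np.mgrid[130:280,160:400];uu=uu.ravel();vv=vv.ravel()
P=world(d,uu,vv);C=d['image'][vv,uu].astype(int);hsv=cv2.cvtColor(d['image'],cv2.COLOR_RGB2HSV)[vv,uu].astype(int)
z=P[:,2];print('bench z',np.median(z))
def rect(m,n):
    r=cv2.minAreaRect(P[m,:2].astype(np.float32)*1000);print(n,m.sum(),np.round(r[0],1),np.round(r[1],1),round(r[2],1),'z',np.round(np.percentile(z[m],[5,50,95]),3))
blue=(hsv[:,0]>100)&(hsv[:,0]<125)&(hsv[:,1]>120)&(vv>185)
rect(blue&(z>.11),'blue rim')
rect((z>.112)&(z<.126)&(vv>197)&(hsv[:,1]<60),'deck white')
org=(hsv[:,0]>8)&(hsv[:,0]<22)&(hsv[:,1]>150)&(uu>328)
rect(org&(z>.045)&(z<.07),'case top')
rect(org,'case any')
gr=(hsv[:,0]>45)&(hsv[:,0]<80)&(hsv[:,1]>100)
rect(gr&(z>.045),'bin rim');rect(gr,'bin any')
red=((hsv[:,0]<6)|(hsv[:,0]>174))&(hsv[:,1]>120)&(uu<268)&(uu>240)
rect(red,'red bar')
blk=(C.sum(1)<110)&(uu>335)&(uu<368)&(vv>183)&(vv<197);rect(blk,'case handle')
for n,k in(('hub',0),('jar',0),('screwdriver',0)):
    s=robot.silhouettes('top',n)
    if s: 
        w=world(d,s[0]['rect'][0],s[0]['rect'][1])[0];print(n,s[0]['p'],np.round(w,3))
for n in('brass1_c','steel1_c'):
    for s in robot.silhouettes('top',n):
        q=s['rect'];print(n,round(s['p'],2),np.round(q,1),np.round(world(d,q[0],q[1],.134)[0],4))
E
python3 meas.py
```

```text
bench z 0.0021013838675144614
blue rim 236 [513.3  68.1] [160. 199.] 5.9 z [0.117 0.13  0.135]
deck white 2306 [515.7  68.2] [152.9 190.5] 5.9 z [0.117 0.122 0.125]
case top 1434 [641.7 -88.7] [129.8 127.3] 6.1 z [0.054 0.059 0.064]
case any 1487 [548.7 -91.5] [140.8 352.4] 88.8 z [0.054 0.059 0.065]
bin rim 283 [418.3 219.4] [479.3 128.4] 73.2 z [0.047 0.058 0.065]
bin any 1820 [418.3 219.4] [479.3 128.4] 73.2 z [-0.     0.007  0.06 ]
red bar 154 [652.1 206.3] [ 74.7 140.7] 82.7 z [0.057 0.116 0.185]
case handle 86 [610.7 -94.6] [17.9 76.1] 4.4 z [0.06  0.097 0.103]
hub 0.82 [0.67  0.351 0.049]
jar 0.67 [ 0.633 -0.351  0.08 ]
screwdriver 0.82 [ 0.49  -0.41   0.017]
brass1_c 0.71 [348.2 184.4  41.4  42.5] [ 0.6175 -0.0814  0.134 ]
brass1_c 0.62 [290.1 210.8   6.9   8.3] [0.5393 0.0961 0.134 ]
steel1_c 0.29 [290.5 209.2  11.4   8.9] [0.5441 0.0948 0.134 ]
```

```bash
cat >> h.py <<'E'
ORG=np.array([.592,.076,0.]);YAW=np.radians(5.9)
S=Ro.from_euler('z',YAW)
def w2s(p): return S.inv().apply(np.asarray(p)-ORG)
def s2w(p): return S.apply(p)+ORG
def tool(jaw,tilt=0):
    """tool down; jaw: station angle (rad) of tool y; tilt about station y (+: fingertips swing to -x)"""
    a=jaw+YAW-np.pi/2 # R: y->jaw dir, z->down
    y=np.array([np.cos(jaw+YAW),np.sin(jaw+YAW),0]);z=np.array([0,0,-1.])
    R=Ro.from_matrix(np.stack([np.cross(y,z),y,z],-1))
    return Ro.from_rotvec(tilt*S.apply([0,1,0]))*R
def plan(wps,start=None,dmax=150,amax=.45):
    """wps: (station grasp-point mm xyz, Rotation) -> calls (increments cm/rad)"""
    s=robot.state()
    p,R=(np.array(s['tcp_pos']),Ro.from_quat(s['tcp_rot'])) if start is None else start
    for g,Q in wps:
        q=s2w(np.array(g)/1000)-Q.apply([0,0,.045])
        D=R.inv()*Q;n=max(1,int(np.ceil(max(np.linalg.norm(q-p)*1000/dmax,D.magnitude()/amax))))
        rv=D.as_rotvec()
        for i in range(n):
            R1=R*Ro.from_rotvec(rv/n) ;p1=p+(q-p)/(n-i)
            print(list(map(float,np.round(np.r_[R.inv().apply(p1-p)*100,(R.inv()*R1).as_rotvec()],3))),'| dist',round(np.linalg.norm(p1-p)*1000));p,R=p1,R1
        print('-- at',g)
    return p,R
def show():
    s=robot.state();R=Ro.from_quat(s['tcp_rot']);g=np.array(s['tcp_pos'])+R.apply([0,0,.045])
    yv=S.inv().apply(R.apply([0,1,0]))
    print('t',round(s['time_s'],1),'grasp st mm',np.round(w2s(g)*1000,1),'jaw',round(np.arctan2(yv[1],yv[0]),3),'F',np.round(s['wrist_force'],1),'gap',round(s['finger_gap']*88,1),'q',np.round(s['qpos'],2))
E
python3 - <<'E'
from h import *
show()
plan([((-50,0,320),tool(0))])
print(); plan([((-50,0,320),tool(np.pi))])
E
```

```text
t 0.4 grasp st mm [-367.9  566.8  257.6] jaw 1.196 F [-0.3  0.3  0.6] gap 87.9 q [-1.27  0.69 -0.19  1.57  0.16  0.9  -0.22]
[-10.067, -8.222, -1.246, -0.0, 0.0, 0.239] | dist 131
[-11.729, -5.603, -1.247, -0.0, 0.0, 0.239] | dist 131
[-12.722, -2.665, -1.247, -0.0, 0.0, 0.239] | dist 131
[-12.991, 0.426, -1.247, -0.0, 0.0, 0.239] | dist 131
[-12.52, 3.491, -1.248, -0.0, 0.0, 0.239] | dist 131
-- at (-50, 0, 320)

[-10.067, -8.222, -1.246, -0.0, -0.0, -0.389] | dist 131
[-6.195, -11.427, -1.246, -0.0, -0.0, -0.389] | dist 131
[-1.397, -12.923, -1.246, -0.0, -0.0, -0.389] | dist 131
[3.61, -12.487, -1.247, -0.0, -0.0, -0.389] | dist 131
[8.077, -10.184, -1.247, -0.0, -0.0, -0.389] | dist 131
-- at (-50, 0, 320)
```

Request:
{"name": "move_arm", "arguments": {
  "increments": [1, -10.067, -8.222, -1.246, 0, 0, 0.239, 1, -10.067, -8.222, -1.246, 0, 0, 0.239, 1, -10.067, -8.222, -1.246, 0, 0, 0.239, 1, -10.067, -8.222, -1.246, 0, 0, 0.239, 1, -10.067, -8.222, -1.246, 0, 0, 0.239]
}}

```text
time_s: 0.82
tcp_pos: [0.2455, 0.4933, 0.3157]
tcp_rot: [0.255, 0.967, -0.0, 0.001]
wrist_force: [-0.5, 1.2, -0.2]
finger_gap: 1.003
```

Request:
{"name": "move_arm", "arguments": {
  "increments": [1, -11.729, -5.603, -1.247, 0, 0, 0.239, 1, -11.729, -5.603, -1.247, 0, 0, 0.239, 1, -11.729, -5.603, -1.247, 0, 0, 0.239, 1, -11.729, -5.603, -1.247, 0, 0, 0.239, 1, -11.729, -5.603, -1.247, 0, 0, 0.239]
}}

```text
time_s: 1.23
tcp_pos: [0.319, 0.3887, 0.328]
tcp_rot: [0.368, 0.93, 0.0, 0.0]
wrist_force: [-0.1, 0.0, -0.3]
finger_gap: 0.999
```

Request:
{"name": "move_arm", "arguments": {
  "increments": [1, -12.722, -2.665, -1.247, 0, 0, 0.239, 1, -12.722, -2.665, -1.247, 0, 0, 0.239, 1, -12.722, -2.665, -1.247, 0, 0, 0.239, 1, -12.722, -2.665, -1.247, 0, 0, 0.239, 1, -12.722, -2.665, -1.247, 0, 0, 0.239]
}}

```text
time_s: 1.65
tcp_pos: [0.3936, 0.2837, 0.3403]
tcp_rot: [0.475, 0.88, 0.001, 0.0]
wrist_force: [-0.6, -0.1, 0.1]
finger_gap: 1.006
```

Request:
{"name": "move_arm", "arguments": {
  "increments": [1, -12.991, 0.426, -1.247, 0, 0, 0.239, 1, -12.991, 0.426, -1.247, 0, 0, 0.239, 1, -12.991, 0.426, -1.247, 0, 0, 0.239, 1, -12.991, 0.426, -1.247, 0, 0, 0.239, 1, -12.991, 0.426, -1.247, 0, 0, 0.239]
}}

```text
time_s: 2.07
tcp_pos: [0.4685, 0.1782, 0.3525]
tcp_rot: [0.576, 0.817, 0.001, 0.0]
wrist_force: [-0.5, 0.9, -0.7]
finger_gap: 0.999
```

Request:
{"name": "move_arm", "arguments": {
  "increments": [1, -12.52, 3.491, -1.248, 0, 0, 0.239, 1, -12.52, 3.491, -1.248, 0, 0, 0.239, 1, -12.52, 3.491, -1.248, 0, 0, 0.239, 1, -12.52, 3.491, -1.248, 0, 0, 0.239, 1, -12.52, 3.491, -1.248, 0, 0, 0.239]
}}

```text
time_s: 2.48
tcp_pos: [0.5434, 0.0726, 0.3647]
tcp_rot: [0.669, 0.743, 0.001, -0.0]
wrist_force: [-0.9, 0.3, 0.4]
finger_gap: 0.999
```

Run:
```python
from h import *
show()
d=snap('wrist','w1.png');print(np.round(-np.array(d['R']).T@np.array(d['t']),3),np.round(d['R'],2).tolist(),d['fov_y'])
for n in('brass1_c','steel1_c','case_lid_handle'):
    for s in robot.silhouettes('wrist',n):
        q=s['rect'];print(n,round(s['p'],2),np.round(q,1),np.round(w2s(world(d,q[0],q[1],.134)[0])*1000,1))
```

```text
t 2.5 grasp st mm [-48.6   1.7 319.7] jaw 0.002 F [-0.9  0.3  0.4] gap 87.9 q [-0.29  0.51  0.12  1.73 -0.07  0.9  -0.04]
[0.535 0.151 0.446] [[0.99, 0.11, -0.0], [0.1, -0.95, 0.3], [0.03, -0.3, -0.95]] 67.49654749816298
brass1_c 0.89 [320.6 158.1  27.2  25. ] [-49.2  25.1 134. ]
brass1_c 0.63 [463.7 179.1  81.8 190.8] [104.4   2.7 134. ]
steel1_c 0.64 [271.8 196.6  24.3  27.2] [-102.5  -17.5  134. ]
case_lid_handle 0.98 [374.  272.6  83.4  65.9] [  14.5 -111.9  134. ]
```

View pics/w1.png

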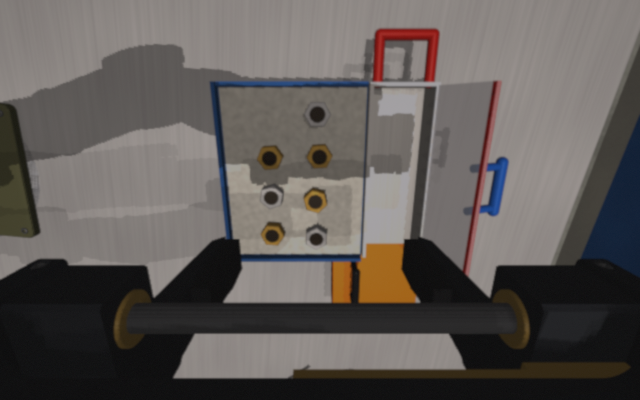

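The wrist view shows the whole deck. Steel nuts are at (317,114), (271,196), (317,238); brass at (269,157), (319,157), (316,201), (272,235). The case handle is partly hidden near (354,280).

```bash
cat > nuts.py <<'E'
from h import *
def nuts(d,zt=.134,pr=True):
    """find nuts on deck in an image by the dark hole/hex blobs: returns station mm + kind + yaw"""
    z=world(d,*np.meshgrid(np.arange(640),np.arange(400))[::1][0:1][0].ravel()[None][0:0].reshape(2,0)) if 0 else None
    vv,uu=np.mgrid[0:400,0:640];P=w2s(world(d,uu.ravel(),vv.ravel()))*1000
    m=((P[:,2]>127.5)&(P[:,2]<142)&(P[:,0]>-148)&(P[:,0]<-2)&(abs(P[:,1])<90)).reshape(400,640).astype(np.uint8)
    m=cv2.morphologyEx(m,cv2.MORPH_CLOSE,np.ones((3,3)))
    n,l,st,c=cv2.connectedComponentsWithStats(m);out=[]
    hsv=cv2.cvtColor(d['image'],cv2.COLOR_RGB2HSV)
    for i in range(1,n):
        if st[i,4]<100: continue
        cn=cv2.findContours((l==i).astype(np.uint8),cv2.RETR_EXTERNAL,cv2.CHAIN_APPROX_NONE)[0][0][:,0]
        X=w2s(world(d,cn[:,0],cn[:,1],zt))[:,:2]*1000
        ce=cv2.minEnclosingCircle(X.astype(np.float32));mom=cv2.moments(X.astype(np.float32));g=np.array([mom['m10'],mom['m01']])/mom['m00']
        a=np.arange(0,60);Y=X-g;w=[sum(np.abs(Y@[np.cos(t),np.sin(t)]).max()for t in np.radians([k,k+60,k+120])) for k in a]
        sat=np.median(hsv[l==i,1][hsv[l==i,2]>60]);k='brass' if sat>90 else 'steel'
        out.append((k,g,a[np.argmin(w)]));
        if pr: print(k,'sat',sat,'area',st[i,4],'px',np.round(c[i]),'st',np.round(g,1),'r',round(ce[1],1),'flat dir deg',a[np.argmin(w)])
    return out
if __name__=='__main__':
    d=snap('wrist')
    for u,v,e in((211,82,(-158,100)),(231,263,(-158,-100)),(369,84,(0,100)),(363,258,(0,-100))):print(e,np.round(w2s(world(d,u,v,.131)[0])*1000,1))
    nuts(d)
E
sed -i '/if 0 else None/d' nuts.py; python3 nuts.py
```

```text
(-158, 100) [-160.3  102.2  131. ]
(-158, -100) [-157.3  -98.7  131. ]
(0, 100) [ -4.6 101.5 131. ]
(0, -100) [ -0.9 -90.6 131. ]
steel sat 17.0 area 496 px [320. 118.] st [-52.5  69.2] r 13.3 flat dir deg 30
brass sat 159.0 area 463 px [272. 161.] st [-102.5   24.9] r 13.6 flat dir deg 34
brass sat 160.0 area 462 px [322. 160.] st [-50.5  26.4] r 13.7 flat dir deg 32
steel sat 18.0 area 421 px [274. 199.] st [-102.8  -18. ] r 13.8 flat dir deg 48
brass sat 161.0 area 414 px [317. 204.] st [-54.9 -22.7] r 13.9 flat dir deg 14
brass sat 161.0 area 388 px [275. 237.] st [-103.7  -63. ] r 14.3 flat dir deg 25
steel sat 18.0 area 378 px [318. 241.] st [-54.1 -67.3] r 14.5 flat dir deg 59
```

```bash
cat >> h.py <<'E'
def rows(wps,start,g=-1,n=5):
    """one row per waypoint, n rows per call; prints flat calls"""
    p,R=start
    for i in range(0,len(wps),n):
        o=[]
        for gp,Q in wps[i:i+n]:
            q=s2w(np.array(gp)/1000)-Q.apply([0,0,.045])
            o+=[g]+[float(x) for x in np.round(np.r_[R.inv().apply(q-p)*100,(R.inv()*Q).as_rotvec()],2)+0.]
        print(o);p,R=q,Q
    return p,R
def pose(gp,Q): return s2w(np.array(gp)/1000)-Q.apply([0,0,.045]),Q
E
python3 - <<'E'
from h import *
G=lambda z:((-1,-169,z),tool(0))
plan([G(165),G(94)])
h=np.array([97.,50.]);r=np.hypot(98,43);a0=np.pi-np.arctan2(43,98)
W=[]
for t in np.linspace(0,1.95,26)[1:]:
    a=a0-t; W.append(((h[0]+r*np.cos(a),-169,h[1]+r*np.sin(a)),tool(0,.3*t/1.95)))
rows(W,pose(*G(94)))
E
```

```text
[-8.664, 2.428, 7.717, -0.001, -0.001, 0.003] | dist 119
[-8.649, 2.451, 7.726, -0.001, -0.001, 0.003] | dist 119
-- at (-1, -169, 165)
[0.0, 0.0, 7.1, -0.0, 0.0, -0.0] | dist 71
-- at (-1, -169, 94)
[-1, 0.0, 0.42, -0.65, 0.01, 0.0, 0.0, -1, 0.0, 0.9, -1.37, 0.02, 0.0, 0.0, -1, 0.0, 1.43, -2.05, 0.04, 0.0, 0.0, -1, 0.0, 2.01, -2.7, 0.05, 0.0, 0.0, -1, 0.0, 2.64, -3.29, 0.06, 0.0, 0.0]
[-1, 0.0, 0.64, -0.59, 0.01, 0.0, 0.0, -1, 0.0, 1.33, -1.13, 0.02, 0.0, 0.0, -1, 0.0, 2.06, -1.63, 0.04, 0.0, 0.0, -1, 0.0, 2.82, -2.06, 0.05, 0.0, 0.0, -1, 0.0, 3.62, -2.44, 0.06, 0.0, 0.0]
[-1, 0.0, 0.8, -0.37, 0.01, 0.0, 0.0, -1, 0.0, 1.63, -0.68, 0.02, 0.0, 0.0, -1, 0.0, 2.48, -0.92, 0.04, 0.0, 0.0, -1, 0.0, 3.35, -1.11, 0.05, 0.0, 0.0, -1, 0.0, 4.23, -1.23, 0.06, 0.0, 0.0]
[-1, 0.0, 0.88, -0.11, 0.01, 0.0, 0.0, -1, 0.0, 1.77, -0.15, 0.02, 0.0, 0.0, -1, 0.0, 2.66, -0.12, 0.04, 0.0, 0.0, -1, 0.0, 3.54, -0.03, 0.05, 0.0, 0.0, -1, 0.0, 4.42, 0.12, 0.06, 0.0, 0.0]
[-1, 0.0, 0.87, 0.17, 0.01, 0.0, 0.0, -1, 0.0, 1.73, 0.4, 0.02, 0.0, 0.0, -1, 0.0, 2.56, 0.69, 0.04, 0.0, 0.0, -1, 0.0, 3.37, 1.05, 0.05, 0.0, 0.0, -1, 0.0, 4.15, 1.46, 0.06, 0.0, 0.0]
```

Request:
{"name": "move_arm", "arguments": {
  "increments": [1, -8.66, 2.43, 7.72, 0, 0, 0, 1, -8.66, 2.43, 7.72, 0, 0, 0, 1, -8.66, 2.43, 7.72, 0, 0, 0, 1, -8.66, 2.43, 7.72, 0, 0, 0]
}}

```text
time_s: 3.07
tcp_pos: [0.5743, -0.0173, 0.2838]
tcp_rot: [0.671, 0.741, -0.004, -0.001]
wrist_force: [-0.1, -0.4, -0.1]
finger_gap: 1.003
```

Request:
{"name": "move_arm", "arguments": {
  "increments": [1, -8.66, 2.45, 7.73, 0, 0, 0, 1, -8.66, 2.45, 7.73, 0, 0, 0, 1, -8.66, 2.45, 7.73, 0, 0, 0, 1, -8.66, 2.45, 7.73, 0, 0, 0]
}}

```text
time_s: 3.4
tcp_pos: [0.6077, -0.1008, 0.2064]
tcp_rot: [0.671, 0.741, -0.003, -0.001]
wrist_force: [-0.1, -0.9, 0.6]
finger_gap: 1.004
```

Request:
{"name": "move_arm", "arguments": {
  "increments": [1, 0, 0, 7.1, 0, 0, 0, 1, 0, 0, 7.1, 0, 0, 0, 1, 0, 0, 7.1, 0, 0, 0, 1, 0, 0, 7.1, 0, 0, 0, 1, 0, 0, 7.1, 0, 0, 0]
}}

```text
time_s: 3.82
tcp_pos: [0.6101, -0.0948, 0.1414]
tcp_rot: [0.669, 0.743, 0.001, 0.001]
wrist_force: [0.6, 0.3, -0.5]
finger_gap: 1.002
```

Request:
{"name": "move_arm", "arguments": {
  "increments": [-1, 0, 0, 0, 0, 0, 0, -1, 0, 0, 0, 0, 0, 0, -1, 0, 0, 0, 0, 0, 0, -1, 0, 0, 0, 0, 0, 0, -1, 0, 0, 0, 0, 0, 0],
  "force": 30
}}

```text
time_s: 4.23
tcp_pos: [0.6092, -0.0962, 0.1402]
tcp_rot: [0.669, 0.743, 0.0, 0.0]
wrist_force: [-0.4, 0.0, -0.7]
finger_gap: 0.646
```

Request:
{"name": "move_arm", "arguments": {
  "increments": [-1, 0, 0, 0, 0, 0, 0, -1, 0, 0, 0, 0, 0, 0, -1, 0, 0, 0, 0, 0, 0, -1, 0, 0, 0, 0, 0, 0]
}}

```text
time_s: 4.57
tcp_pos: [0.609, -0.0961, 0.1394]
tcp_rot: [0.669, 0.743, -0.0, -0.0]
wrist_force: [0.2, 0.2, -0.7]
finger_gap: 0.344
```

```bash
python3 -c "
from h import *
show()"
```

```text
t 4.6 grasp st mm [  -0.8 -172.9   94.4] jaw 0.001 F [ 0.2  0.2 -0.7] gap 30.3 q [ 0.05  0.9   0.05  1.72 -0.08  0.53  0.26]
```

Request:
{"name": "move_arm", "arguments": {
  "increments": [-1, 0, 0, 0, 0, 0, 0, -1, 0, 0, 0, 0, 0, 0, -1, 0, 0, 0, 0, 0, 0, -1, 0, 0, 0, 0, 0, 0, -1, 0, 0, 0, 0, 0, 0]
}}

```text
time_s: 4.98
tcp_pos: [0.6082, -0.0962, 0.1395]
tcp_rot: [0.669, 0.743, -0.001, -0.001]
wrist_force: [-2.0, 0.2, 0.9]
finger_gap: 0.111
```

Request:
{"name": "move_arm", "arguments": {
  "increments": [-1, 0.0, 0.42, -0.65, 0.01, 0.0, 0.0, -1, 0.0, 0.9, -1.37, 0.02, 0.0, 0.0, -1, 0.0, 1.43, -2.05, 0.04, 0.0, 0.0, -1, 0.0, 2.01, -2.7, 0.05, 0.0, 0.0, -1, 0.0, 2.64, -3.29, 0.06, 0.0, 0.0]
}}

```text
time_s: 5.4
tcp_pos: [0.6338, -0.0935, 0.1715]
tcp_rot: [0.669, 0.742, -0.024, -0.022]
wrist_force: [-2.7, -1.1, -5.3]
finger_gap: 0.109
```

Request:
{"name": "move_arm", "arguments": {
  "increments": [-1, 0.0, 0.64, -0.59, 0.01, 0.0, 0.0, -1, 0.0, 1.33, -1.13, 0.02, 0.0, 0.0, -1, 0.0, 2.06, -1.63, 0.04, 0.0, 0.0, -1, 0.0, 2.82, -2.06, 0.05, 0.0, 0.0, -1, 0.0, 3.62, -2.44, 0.06, 0.0, 0.0]
}}

```text
time_s: 5.82
tcp_pos: [0.6715, -0.0896, 0.1927]
tcp_rot: [0.668, 0.741, -0.046, -0.042]
wrist_force: [0.4, -1.0, -12.3]
finger_gap: 0.097
```

Request:
{"name": "move_arm", "arguments": {
  "increments": [-1, 0.0, 0.8, -0.37, 0.01, 0.0, 0.0, -1, 0.0, 1.63, -0.68, 0.02, 0.0, 0.0, -1, 0.0, 2.48, -0.92, 0.04, 0.0, 0.0, -1, 0.0, 3.35, -1.11, 0.05, 0.0, 0.0, -1, 0.0, 4.23, -1.23, 0.06, 0.0, 0.0]
}}

```text
time_s: 6.23
tcp_pos: [0.7151, -0.0849, 0.2]
tcp_rot: [0.667, 0.74, -0.068, -0.062]
wrist_force: [-1.6, -0.6, -5.2]
finger_gap: 0.112
```

Request:
{"name": "move_arm", "arguments": {
  "increments": [-1, 0.0, 0.88, -0.11, 0.01, 0.0, 0.0, -1, 0.0, 1.77, -0.15, 0.02, 0.0, 0.0, -1, 0.0, 2.66, -0.12, 0.04, 0.0, 0.0, -1, 0.0, 3.54, -0.03, 0.05, 0.0, 0.0, -1, 0.0, 4.42, 0.12, 0.06, 0.0, 0.0]
}}

```text
time_s: 6.65
tcp_pos: [0.7567, -0.0806, 0.1902]
tcp_rot: [0.664, 0.737, -0.092, -0.084]
wrist_force: [-6.9, -1.4, -4.8]
finger_gap: 0.098
```

```bash
python3 -c "
from h import *
show()"
```

```text
t 6.7 grasp st mm [ 136.6 -172.7  146.5] jaw 0.001 F [-6.9 -1.4 -4.8] gap 8.6 q [-0.    1.13  0.12  0.87 -0.07  1.38  0.19]
```

Request:
{"name": "move_arm", "arguments": {
  "increments": [-1, 0.0, 0.87, 0.17, 0.01, 0.0, 0.0, -1, 0.0, 1.73, 0.4, 0.02, 0.0, 0.0, -1, 0.0, 2.56, 0.69, 0.04, 0.0, 0.0, -1, 0.0, 3.37, 1.05, 0.05, 0.0, 0.0, -1, 0.0, 4.15, 1.46, 0.06, 0.0, 0.0]
}}

```text
time_s: 7.07
tcp_pos: [0.7906, -0.0772, 0.1671]
tcp_rot: [0.661, 0.733, -0.118, -0.107]
wrist_force: [-33.2, 1.6, 32.2]
finger_gap: 0.091
```

Request:
{"name": "move_arm", "arguments": {
  "increments": [-1, 0, 0.3, 0.15, 0, 0, 0, -1, 0, 0.3, 0.15, 0, 0, 0]
}}

```text
time_s: 7.23
tcp_pos: [0.7908, -0.0774, 0.167]
tcp_rot: [0.661, 0.732, -0.12, -0.11]
wrist_force: [-28.3, 1.3, 17.4]
finger_gap: 0.093
```

```bash
python3 -c "
from h import *
show()
d=snap('scene','s1.png'); cv2.imwrite('pics/s1c.png',cv2.resize(d['image'][130:310,190:440,::-1],None,fx=3,fy=3))"
```

```text
t 7.2 grasp st mm [ 167.5 -172.9  124.4] jaw -0.001 F [-28.3   1.3  17.4] gap 8.2 q [ 0.    1.3   0.13  0.53 -0.08  1.64  0.17]
```

View pics/s1c.png

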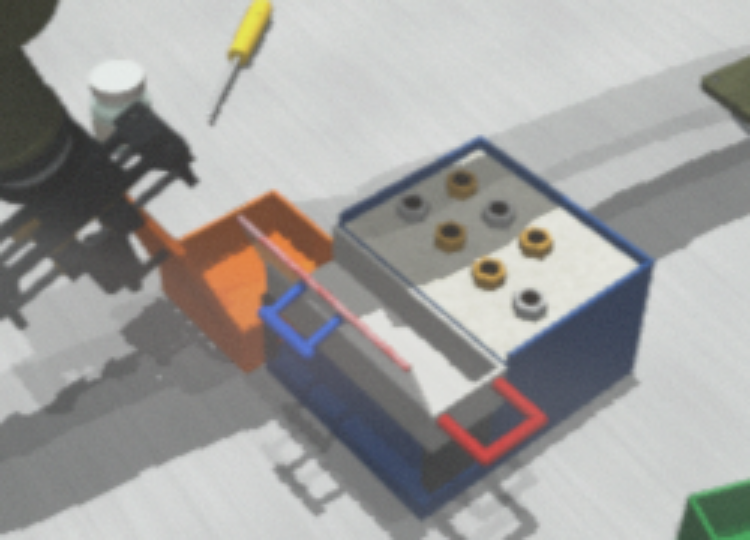

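Lid is back against its stop (force rose to about 30 N; the case interior shows in the crop). Releasing gently, then moving to sweep.

Request:
{"name": "move_arm", "arguments": {
  "increments": [-0.5, 0, 0, 0, 0, 0, 0, -0.5, 0, 0, 0, 0, 0, 0, -0.5, 0, 0, 0, 0, 0, 0, -0.5, 0, 0, 0, 0, 0, 0]
}}

```text
time_s: 7.62
tcp_pos: [0.796, -0.0767, 0.1656]
tcp_rot: [0.662, 0.734, -0.113, -0.103]
wrist_force: [-7.4, -0.8, 2.7]
finger_gap: 0.249
```

Request:
{"name": "move_arm", "arguments": {
  "increments": [-0.5, 0, 0, -1.5, 0, 0, 0, -0.5, 0, 0, -3, 0, 0, 0, -0.5, 0, 0, -5, 0, 0, 0, -0.5, 0, 0, -7, 0, 0, 0, -0.5, 0, 0, -9, 0, 0, 0]
}}

```text
time_s: 8.03
tcp_pos: [0.8126, -0.0736, 0.2433]
tcp_rot: [0.662, 0.733, -0.114, -0.106]
wrist_force: [0.4, -0.9, -3.4]
finger_gap: 0.249
```

```bash
python3 -c "
from h import *
show()
s=plan([((120,-120,300),tool(0)),((-128,25,200),tool(np.pi/2)),((-128,25,143),tool(np.pi/2))])"
```

```text
t 8.0 grasp st mm [ 190.2 -171.2  200.5] jaw -0.0 F [ 0.4 -0.9 -3.4] gap 21.9 q [ 0.01  1.36  0.23  0.14 -0.18  1.95  0.16]
[5.172, -11.133, -7.057, -0.314, -0.004, -0.001] | dist 142
-- at (120, -120, 300)
[3.625, -6.2, 2.5, 0.0, 0.0, -0.393] | dist 76
[5.722, -4.341, 2.5, 0.0, 0.0, -0.393] | dist 76
[6.947, -1.821, 2.5, 0.0, 0.0, -0.393] | dist 76
[7.115, 0.976, 2.5, 0.0, 0.0, -0.393] | dist 76
-- at (-128, 25, 200)
[0.0, -0.0, 5.7, 0.0, 0.0, -0.0] | dist 57
-- at (-128, 25, 143)
```

Request:
{"name": "move_arm", "arguments": {
  "increments": [-1, 5.17, -11.13, -7.06, -0.31, 0, 0, -1, 5.17, -11.13, -7.06, -0.31, 0, 0, -1, 5.17, -11.13, -7.06, -0.31, 0, 0, -1, 5.17, -11.13, -7.06, -0.31, 0, 0, -1, 5.17, -11.13, -7.06, -0.31, 0, 0]
}}

```text
time_s: 8.45
tcp_pos: [0.7578, -0.0422, 0.3234]
tcp_rot: [0.669, 0.743, 0.002, 0.002]
wrist_force: [0.9, -0.3, 0.3]
finger_gap: 0.005
```

```bash
python3 -c "
from h import *
show()
s=plan([((-128,25,220),tool(np.pi/2))])"
```

```text
t 8.4 grasp st mm [ 153.  -134.7  278.4] jaw 0.001 F [ 0.9 -0.3  0.3] gap 0.4 q [-0.09  0.89  0.22  1.06 -0.18  1.2   0.21]
[3.999, -7.024, 1.416, 0.001, 0.001, -0.392] | dist 82
[6.379, -4.96, 1.428, 0.001, 0.001, -0.392] | dist 82
[7.789, -2.142, 1.441, 0.001, 0.001, -0.392] | dist 82
[8.014, 1.001, 1.452, 0.001, 0.001, -0.392] | dist 82
-- at (-128, 25, 220)
```

Request:
{"name": "move_arm", "arguments": {
  "increments": [-1, 4.0, -7.02, 1.42, 0, 0, -0.392, -1, 4.0, -7.02, 1.42, 0, 0, -0.392, -1, 4.0, -7.02, 1.42, 0, 0, -0.392, -1, 4.0, -7.02, 1.42, 0, 0, -0.392, -1, 4.0, -7.02, 1.42, 0, 0, -0.392]
}}

```text
time_s: 8.87
tcp_pos: [0.6853, -0.0097, 0.3109]
tcp_rot: [0.513, 0.859, 0.001, 0.002]
wrist_force: [0.8, -0.3, 0.4]
finger_gap: 0.006
```

Request:
{"name": "move_arm", "arguments": {
  "increments": [-1, 6.38, -4.96, 1.43, 0, 0, -0.392, -1, 6.38, -4.96, 1.43, 0, 0, -0.392, -1, 6.38, -4.96, 1.43, 0, 0, -0.392, -1, 6.38, -4.96, 1.43, 0, 0, -0.392, -1, 6.38, -4.96, 1.43, 0, 0, -0.392]
}}

```text
time_s: 9.28
tcp_pos: [0.6134, 0.022, 0.2965]
tcp_rot: [0.337, 0.941, 0.001, 0.004]
wrist_force: [0.2, 0.5, 0.9]
finger_gap: 0.006
```

Request:
{"name": "move_arm", "arguments": {
  "increments": [-1, 7.79, -2.14, 1.44, 0, 0, -0.392, -1, 7.79, -2.14, 1.44, 0, 0, -0.392, -1, 7.79, -2.14, 1.44, 0, 0, -0.392, -1, 7.79, -2.14, 1.44, 0, 0, -0.392, -1, 7.79, -2.14, 1.44, 0, 0, -0.392]
}}

```text
time_s: 9.7
tcp_pos: [0.5401, 0.0547, 0.2818]
tcp_rot: [0.148, 0.989, 0.001, 0.004]
wrist_force: [0.3, -0.7, 0.4]
finger_gap: 0.005
```

Request:
{"name": "move_arm", "arguments": {
  "increments": [-1, 8.01, 1.0, 1.45, 0, 0, -0.392, -1, 8.01, 1.0, 1.45, 0, 0, -0.392, -1, 8.01, 1.0, 1.45, 0, 0, -0.392, -1, 8.01, 1.0, 1.45, 0, 0, -0.392, -1, 8.01, 1.0, 1.45, 0, 0, -0.392]
}}

```text
time_s: 10.12
tcp_pos: [0.4663, 0.0877, 0.2669]
tcp_rot: [-0.047, 0.999, 0.0, 0.004]
wrist_force: [0.5, 0.3, -0.1]
finger_gap: 0.006
```

```bash
python3 -c "
from h import *
from nuts import nuts
show()
d=snap('top');nuts(d);d=snap('scene');nuts(d);d=snap('wrist','w2.png');nuts(d)"
```

```text
t 10.1 grasp st mm [-123.5   24.5  221.9] jaw 1.561 F [ 0.5  0.3 -0.1] gap 0.5 q [-0.15  0.56 -0.21  2.05  0.22  0.55  1.15]
brass sat 164.0 area 842 px [209. 232.] st [-106.2  -63. ] r 14.4 flat dir deg 25
steel sat 17.0 area 823 px [267. 232.] st [-105.3  -18.1] r 14.2 flat dir deg 49
brass sat 161.0 area 600 px [321. 229.] st [-108.1   24.6] r 13.8 flat dir deg 59
steel sat 17.0 area 109 px [201. 281.] st [-62.2 -75.1] r 10.5 flat dir deg 57
```

Request:
{"name": "move_arm", "arguments": {
  "increments": [-1, 0.75, 0.05, 0, 0, 0, 0, -1, 0.75, 0.05, 3, 0, 0, 0, -1, 0.75, 0.05, 6, 0, 0, 0, -1, 0.75, 0.05, 7.9, 0, 0, 0, -1, 0.75, 0.05, 7.9, 0, 0, 0]
}}

```text
time_s: 10.68
tcp_pos: [0.4561, 0.0876, 0.1864]
tcp_rot: [-0.049, 0.999, -0.001, 0.002]
wrist_force: [-0.0, -0.8, 0.6]
finger_gap: 0.007
```

```bash
python3 -c "
from h import *
show()"
```

```text
t 10.7 grasp st mm [-133.8   25.4  141.4] jaw 1.567 F [-0.  -0.8  0.6] gap 0.6 q [-0.21  0.7  -0.13  2.15  0.29  0.31  1.09]
```

Request:
{"name": "move_arm", "arguments": {
  "increments": [-1, -1.2, 0, -0.1, 0, 0, 0, -1, -2.4, 0, -0.1, 0, 0, 0, -1, -3.5, 0, -0.1, 0, 0, 0, -1, -4.6, 0, -0.1, 0, 0, 0, -1, -5.7, 0, -0.1, 0, 0, 0]
}}

```text
time_s: 11.1
tcp_pos: [0.5127, 0.093, 0.1885]
tcp_rot: [-0.049, 0.999, -0.0, 0.001]
wrist_force: [-1.2, -0.6, -0.5]
finger_gap: 0.008
```

Request:
{"name": "move_arm", "arguments": {
  "increments": [-1, -1.1, 0, 0, 0, 0, 0, -1, -2.2, 0, 0, 0, 0, 0, -1, -3.3, 0, 0, 0, 0, 0, -1, -4.4, 0, 0, 0, 0, 0, -1, -5.5, 0, 0, 0, 0, 0]
}}

```text
time_s: 11.52
tcp_pos: [0.5674, 0.0985, 0.1886]
tcp_rot: [-0.049, 0.999, -0.0, 0.001]
wrist_force: [-1.0, -0.1, -0.7]
finger_gap: 0.0
```

Request:
{"name": "move_arm", "arguments": {
  "increments": [-1, -1.1, 0, 0, 0, 0, 0, -1, -2.2, 0, 0, 0, 0, 0, -1, -2.2, 0, 0, 0, 0, 0, -1, -1.5, 0, -1.5, 0, 0, 0, -1, -1.5, 0, -4, 0, 0, 0]
}}

```text
time_s: 11.93
tcp_pos: [0.5786, 0.0996, 0.2264]
tcp_rot: [-0.05, 0.999, -0.001, -0.003]
wrist_force: [-0.9, -0.1, -0.7]
finger_gap: 0.005
```

Request:
{"name": "move_arm", "arguments": {
  "increments": [0, 3, 0, -3, 0, 0, 0, 0, 6, 0, -6, 0, 0, 0, 0, 9, 0, -8, 0, 0, 0, 0, 9, 0, -8, 0, 0, 0]
}}

```text
time_s: 12.27
tcp_pos: [0.4871, 0.0907, 0.3117]
tcp_rot: [-0.05, 0.999, -0.001, 0.001]
wrist_force: [0.1, -0.1, 0.1]
finger_gap: 0.28
```

```bash
sed -i 's/st\[i,4\]<100/st[i,4]<30/' nuts.py; python3 -c "
from h import *
from nuts import nuts
show()
d=snap('wrist','w3.png');nuts(d);print();d=snap('scene');nuts(d)"
```

```text
t 12.3 grasp st mm [-102.7   25.3  266.7] jaw 1.569 F [ 0.1 -0.1  0.1] gap 24.6 q [-0.11  0.51 -0.26  1.94  0.19  0.71  1.19]
brass sat 163.0 area 639 px [223. 190.] st [-105.7  -63.2] r 14.2 flat dir deg 25
steel sat 17.0 area 621 px [273. 191.] st [-104.6  -18.2] r 13.9 flat dir deg 49
brass sat 160.0 area 385 px [268. 237.] st [-59.6 -24.9] r 14.0 flat dir deg 36
steel sat 18.0 area 561 px [224. 240.] st [-56.1 -67.4] r 14.7 flat dir deg 0
steel sat 17.0 area 261 px [369. 237.] st [-59.7  71.3] r 13.8 flat dir deg 30

brass sat 96.5 area 74 px [344. 190.] st [-101.4  -61.8] r 17.0 flat dir deg 27
steel sat 6.0 area 79 px [328. 198.] st [-52.3 -65.9] r 15.6 flat dir deg 59
steel sat 6.0 area 74 px [356. 200.] st [-100.9  -17. ] r 15.3 flat dir deg 16
brass sat 101.5 area 76 px [340. 208.] st [-52.5 -20.6] r 14.6 flat dir deg 9
steel sat 5.0 area 90 px [367. 230.] st [-50.3  71.6] r 14.9 flat dir deg 36
```

View pics/w3.png

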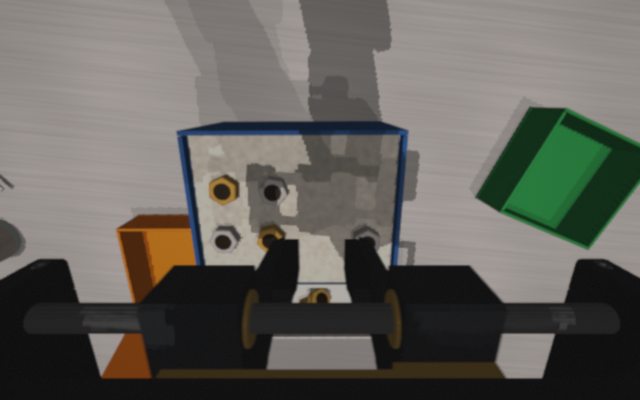

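Nuts B1 and B2 are in the trough; one shows at (318,297). All the steel nuts and the other two brass nuts are still in place. Next I'll pick B3 diagonally.

```bash
python3 -c "
from h import *
T=tool
a=np.radians(134)
s=plan([((-55,-22,190),T(a)),((-55,-22,143),T(a))])
s=plan([((-55,-22,200),T(a)),((30,20,200),T(np.pi/2)),((30,20,150),T(np.pi/2))],s)
print()
b=np.radians(145)
s=plan([((30,20,200),T(np.pi/2)),((-104,-63,190),T(b)),((-104,-63,143),T(b))],s)
b=np.radians(25)
s=plan([((-104,-63,190),T(b)),((-104,-63,143),T(b))],pose((30,20,200),T(np.pi/2)))
"
```

```text
[-2.17, -2.359, 3.729, -0.001, 0.002, -0.385] | dist 49
[-1.13, -3.007, 3.723, -0.001, 0.002, -0.385] | dist 49
-- at (-55, -22, 190)
[0.0, 0.0, 4.7, -0.0, 0.0, 0.0] | dist 47
-- at (-55, -22, 143)
[-0.0, -0.0, -5.7, -0.0, 0.0, 0.0] | dist 57
-- at (-55, -22, 200)
[-4.516, -1.442, 0.0, 0.0, 0.0, 0.384] | dist 47
[-4.727, 0.355, 0.0, 0.0, 0.0, 0.384] | dist 47
-- at (30, 20, 200)
[0.0, 0.0, 5.0, 0.0, 0.0, 0.0] | dist 50
-- at (30, 20, 150)

[0.0, 0.0, -5.0, 0.0, 0.0, 0.0] | dist 50
-- at (30, 20, 200)
[4.467, -2.767, 0.333, 0.0, 0.0, -0.32] | dist 53
[5.11, -1.221, 0.333, 0.0, 0.0, -0.32] | dist 53
[5.235, 0.448, 0.333, 0.0, 0.0, -0.32] | dist 53
-- at (-104, -63, 190)
[0.0, 0.0, 4.7, 0.0, 0.0, 0.0] | dist 47
-- at (-104, -63, 143)
[4.467, -2.767, 0.333, 0.0, 0.0, 0.378] | dist 53
[3.13, -4.22, 0.333, 0.0, 0.0, 0.378] | dist 53
[1.35, -5.078, 0.333, 0.0, 0.0, 0.378] | dist 53
-- at (-104, -63, 190)
[0.0, 0.0, 4.7, 0.0, 0.0, 0.0] | dist 47
-- at (-104, -63, 143)
```

Request:
{"name": "move_arm", "arguments": {
  "increments": [-0.09, -2.17, -2.36, 3.73, 0, 0, -0.385, -0.09, -2.17, -2.36, 3.73, 0, 0, -0.385, -0.09, -2.17, -2.36, 3.73, 0, 0, -0.385, -0.09, -2.17, -2.36, 3.73, 0, 0, -0.385, -0.09, -2.17, -2.36, 3.73, 0, 0, -0.385]
}}

```text
time_s: 12.78
tcp_pos: [0.5164, 0.07, 0.27]
tcp_rot: [-0.239, 0.971, 0.0, 0.0]
wrist_force: [-0.1, 0.3, 0.5]
finger_gap: 0.454
```

Request:
{"name": "move_arm", "arguments": {
  "increments": [-0.09, -1.13, -3.01, 3.72, 0, 0, -0.385, -0.09, -1.13, -3.01, 3.72, 0, 0, -0.385, -0.09, -1.13, -3.01, 3.72, 0, 0, -0.385, -0.09, -1.13, -3.01, 3.72, 0, 0, -0.385, -0.09, -1.13, -3.01, 3.72, 0, 0, -0.385]
}}

```text
time_s: 13.2
tcp_pos: [0.5403, 0.0491, 0.2339]
tcp_rot: [-0.42, 0.908, -0.0, 0.001]
wrist_force: [0.8, 0.4, -0.1]
finger_gap: 0.453
```

```bash
python3 -c "
from h import *
from nuts import nuts
show()
d=snap('wrist');nuts(d);
s=plan([((-55,-22,143),tool(np.radians(134)))])
"
```

```text
t 13.2 grasp st mm [-54.1 -21.4 188.9] jaw 2.334 F [ 0.8  0.4 -0.1] gap 39.9 q [ 0.09  0.71 -0.43  1.88  0.46  0.66  1.81]
brass sat 157.0 area 1456 px [327. 122.] st [-104.8  -64.8] r 13.5 flat dir deg 25
steel sat 16.0 area 1308 px [378. 175.] st [-103.8  -20. ] r 13.9 flat dir deg 49
steel sat 17.0 area 1302 px [267. 177.] st [-55.4 -69. ] r 13.9 flat dir deg 58
brass sat 158.0 area 1142 px [320. 221.] st [-56.3 -24.7] r 14.1 flat dir deg 13
[0.116, 0.007, 4.621, -0.002, 0.002, -0.004] | dist 46
-- at (-55, -22, 143)
```

Request:
{"name": "move_arm", "arguments": {
  "increments": [-0.09, 0.25, 0, 1.5, 0, 0, 0, -0.09, 0.25, 0, 3, 0, 0, 0, -0.09, 0.25, 0, 4.6, 0, 0, 0, -0.09, 0.25, 0, 4.6, 0, 0, 0, -0.09, 0.25, 0, 4.6, 0, 0, 0]
}}

```text
time_s: 13.67
tcp_pos: [0.5384, 0.0473, 0.1881]
tcp_rot: [-0.421, 0.907, -0.001, 0.001]
wrist_force: [1.3, -0.3, -0.1]
finger_gap: 0.454
```

Request:
{"name": "move_arm", "arguments": {
  "increments": [-1, 0, 0, 0, 0, 0, 0, -1, 0, 0, 0, 0, 0, 0, -1, 0, 0, 0, 0, 0, 0, -1, 0, 0, 0, 0, 0, 0, -1, 0, 0, 0, 0, 0, 0],
  "force": 30
}}

```text
time_s: 14.08
tcp_pos: [0.5392, 0.047, 0.189]
tcp_rot: [-0.422, 0.907, -0.001, 0.002]
wrist_force: [-0.2, 0.4, 5.8]
finger_gap: 0.265
```

Request:
{"name": "move_arm", "arguments": {
  "increments": [-1, 0, 0, -1.5, 0, 0, 0, -1, 0, 0, -3, 0, 0, 0, -1, 0, 0, -5.7, 0, 0, 0, -1, 0, 0, -5.7, 0, 0, 0]
}}

```text
time_s: 14.42
tcp_pos: [0.5404, 0.0474, 0.2488]
tcp_rot: [-0.422, 0.907, -0.001, 0.004]
wrist_force: [-0.3, 1.7, -0.4]
finger_gap: 0.269
```

Request:
{"name": "move_arm", "arguments": {
  "increments": [-1, -4.52, -1.44, 0, 0, 0, 0.384, -1, -4.52, -1.44, 0, 0, 0, 0.384, -1, -4.52, -1.44, 0, 0, 0, 0.384, -1, -4.52, -1.44, 0, 0, 0, 0.384, -1, -4.52, -1.44, 0, 0, 0, 0.384]
}}

```text
time_s: 14.83
tcp_pos: [0.5782, 0.0719, 0.2447]
tcp_rot: [-0.243, 0.97, -0.001, 0.0]
wrist_force: [0.2, 0.9, 0.6]
finger_gap: 0.267
```

Request:
{"name": "move_arm", "arguments": {
  "increments": [-1, -4.73, 0.35, 0, 0, 0, 0.384, -1, -4.73, 0.35, 0, 0, 0, 0.384, -1, -4.73, 0.35, 0, 0, 0, 0.384, -1, -4.73, 0.35, 0, 0, 0, 0.384, -1, -4.73, 0.35, 0, 0, 0, 0.384]
}}

```text
time_s: 15.25
tcp_pos: [0.6182, 0.0967, 0.2448]
tcp_rot: [-0.054, 0.999, -0.001, 0.0]
wrist_force: [0.0, 0.7, 0.4]
finger_gap: 0.265
```

```bash
python3 -c "
from h import *
show()
s=plan([((32,20,145),tool(np.pi/2))])
"
```

```text
t 15.2 grasp st mm [ 28.2  17.8 199.8] jaw 1.575 F [0.  0.7 0.4] gap 23.3 q [-0.1   0.76 -0.23  1.62  0.23  0.79  1.25]
[-0.376, 0.215, 5.48, -0.002, 0.001, 0.005] | dist 55
-- at (32, 20, 145)
```

Request:
{"name": "move_arm", "arguments": {
  "increments": [-1, -0.3, 0.2, 3, 0, 0, 0, -1, -0.3, 0.2, 6, 0, 0, 0, -1, -0.3, 0.2, 6.8, 0, 0, 0, -1, -0.3, 0.2, 6.8, 0, 0, 0]
}}

```text
time_s: 15.58
tcp_pos: [0.6208, 0.0983, 0.176]
tcp_rot: [-0.053, 0.999, -0.001, -0.0]
wrist_force: [-0.1, 0.1, 0.2]
finger_gap: 0.266
```

Request:
{"name": "move_arm", "arguments": {
  "increments": [-0.09, 0, 0, 0, 0, 0, 0, -0.09, 0, 0, 0, 0, 0, 0, -0.09, 0, 0, 0, 0, 0, 0, -0.09, 0, 0, 0, 0, 0, 0, -0.09, 0, 0, -3, 0, 0, 0]
}}

```text
time_s: 16.0
tcp_pos: [0.6186, 0.0988, 0.203]
tcp_rot: [-0.052, 0.999, -0.001, -0.004]
wrist_force: [0.0, -0.2, -0.4]
finger_gap: 0.45
```

Request:
{"name": "move_arm", "arguments": {
  "increments": [-0.09, 0, 0, -4, 0, 0, 0, -0.09, 0, 0, -4, 0, 0, 0]
}}

```text
time_s: 16.17
tcp_pos: [0.625, 0.1007, 0.2542]
tcp_rot: [-0.052, 0.999, 0.001, 0.007]
wrist_force: [1.1, 0.8, 0.9]
finger_gap: 0.456
```

```bash
python3 -c "
from h import *
show()
s=plan([((-103.5,-64,190),tool(np.radians(25)))])
s=plan([((-103.5,-64,190),tool(np.radians(145)))])
"
```

```text
t 16.2 grasp st mm [ 36.   21.2 209.2] jaw 1.571 F [1.1 0.8 0.9] gap 40.2 q [-0.11  0.75 -0.23  1.6   0.22  0.8   1.24]
[4.639, -2.839, 0.571, 0.003, 0.004, 0.378] | dist 55
[3.261, -4.349, 0.598, 0.003, 0.004, 0.378] | dist 55
[1.422, -5.244, 0.623, 0.003, 0.004, 0.378] | dist 55
-- at (-103.5, -64, 190)
[4.639, -2.839, 0.571, -0.002, 0.005, -0.32] | dist 55
[5.294, -1.238, 0.59, -0.002, 0.005, -0.32] | dist 55
[5.412, 0.488, 0.614, -0.002, 0.005, -0.32] | dist 55
-- at (-103.5, -64, 190)
```

Request:
{"name": "move_arm", "arguments": {
  "increments": [-0.18, 4.64, -2.84, 0.57, 0, 0, 0.378, -0.18, 4.64, -2.84, 0.57, 0, 0, 0.378, -0.18, 4.64, -2.84, 0.57, 0, 0, 0.378, -0.18, 4.64, -2.84, 0.57, 0, 0, 0.378, -0.18, 4.64, -2.84, 0.57, 0, 0, 0.378]
}}

```text
time_s: 16.58
tcp_pos: [0.5788, 0.0671, 0.2419]
tcp_rot: [0.135, 0.991, 0.0, 0.002]
wrist_force: [0.1, 0.2, -0.2]
finger_gap: 0.407
```

Request:
{"name": "move_arm", "arguments": {
  "increments": [-0.18, 3.26, -4.35, 0.6, 0, 0, 0.378, -0.18, 3.26, -4.35, 0.6, 0, 0, 0.378, -0.18, 3.26, -4.35, 0.6, 0, 0, 0.378, -0.18, 3.26, -4.35, 0.6, 0, 0, 0.378, -0.18, 3.26, -4.35, 0.6, 0, 0, 0.378]
}}

```text
time_s: 17.0
tcp_pos: [0.5361, 0.0345, 0.2355]
tcp_rot: [0.318, 0.948, 0.001, 0.002]
wrist_force: [-0.1, 0.1, 0.4]
finger_gap: 0.41
```

Request:
{"name": "move_arm", "arguments": {
  "increments": [-0.18, 1.42, -5.24, 0.62, 0, 0, 0.378, -0.18, 1.42, -5.24, 0.62, 0, 0, 0.378, -0.18, 1.42, -5.24, 0.62, 0, 0, 0.378, -0.18, 1.42, -5.24, 0.62, 0, 0, 0.378, -0.18, 1.42, -5.24, 0.62, 0, 0, 0.378]
}}

```text
time_s: 17.42
tcp_pos: [0.4933, 0.0016, 0.2291]
tcp_rot: [0.489, 0.872, 0.001, 0.002]
wrist_force: [0.8, -0.1, -0.2]
finger_gap: 0.409
```

```bash
python3 -c "
from h import *
from nuts import nuts
show()
d=snap('wrist');nuts(d);
s=plan([((-103.5,-64,143),tool(np.radians(25)))])
"
```

```text
t 17.4 grasp st mm [-105.6  -63.9  184.1] jaw 0.445 F [ 0.8 -0.1 -0.2] gap 36.0 q [-0.14  0.64  0.07  2.04 -0.09  0.46  0.55]
steel sat 17.0 area 2027 px [510.  67.] st [-54.2  67.9] r 14.6 flat dir deg 29
steel sat 17.0 area 1384 px [355. 169.] st [-104.1  -18.6] r 13.7 flat dir deg 49
brass sat 158.0 area 1190 px [322. 230.] st [-105.2  -63.2] r 14.3 flat dir deg 25
steel sat 16.0 area 199 px [397. 258.] st [-51.4 -59.2] r 10.8 flat dir deg 58
[-0.104, 0.188, 4.112, 0.003, 0.002, 0.008] | dist 41
-- at (-103.5, -64, 143)
```

Request:
{"name": "move_arm", "arguments": {
  "increments": [-0.18, 0, 0.05, 1.5, 0, 0, 0, -0.18, 0, 0.05, 3, 0, 0, 0, -0.18, 0, 0.05, 4.0, 0, 0, 0, -0.18, 0, 0.05, 4.0, 0, 0, 0, -0.18, 0, 0.05, 4.0, 0, 0, 0]
}}

```text
time_s: 17.88
tcp_pos: [0.4931, 0.0014, 0.1888]
tcp_rot: [0.491, 0.871, 0.001, 0.001]
wrist_force: [-0.2, 0.2, 0.4]
finger_gap: 0.408
```

Request:
{"name": "move_arm", "arguments": {
  "increments": [-1, 0, 0, 0, 0, 0, 0, -1, 0, 0, 0, 0, 0, 0, -1, 0, 0, 0, 0, 0, 0, -1, 0, 0, 0, 0, 0, 0, -1, 0, 0, 0, 0, 0, 0]
}}

```text
time_s: 18.3
tcp_pos: [0.4931, 0.001, 0.1897]
tcp_rot: [0.493, 0.87, 0.001, 0.002]
wrist_force: [-0.2, 0.6, 4.9]
finger_gap: 0.266
```

Request:
{"name": "move_arm", "arguments": {
  "increments": [-1, 0, 0, -1.5, 0, 0, 0, -1, 0, 0, -3, 0, 0, 0, -1, 0, 0, -5.7, 0, 0, 0, -1, 0, 0, -5.7, 0, 0, 0, -1, 0, 0, -5.7, 0, 0, 0]
}}

```text
time_s: 18.72
tcp_pos: [0.493, 0.0008, 0.2471]
tcp_rot: [0.493, 0.87, 0.001, 0.002]
wrist_force: [-0.6, 0.1, -0.8]
finger_gap: 0.268
```

```bash
python3 -c "
from h import *
show()
s=plan([((34,45,200),tool(np.pi/2))])
"
```

```text
t 18.7 grasp st mm [-106.   -64.6  202.1] jaw 0.437 F [-0.6  0.1 -0.8] gap 23.6 q [-0.15  0.61  0.08  2.03 -0.09  0.5   0.54]
[1.332, 5.78, 0.089, 0.001, 0.002, -0.378] | dist 59
[-0.895, 5.863, 0.085, 0.001, 0.002, -0.378] | dist 59
[-2.995, 5.119, 0.078, 0.001, 0.002, -0.378] | dist 59
-- at (34, 45, 200)
```

Request:
{"name": "move_arm", "arguments": {
  "increments": [-1, 1.33, 5.78, 0.09, 0, 0, -0.378, -1, 1.33, 5.78, 0.09, 0, 0, -0.378, -1, 1.33, 5.78, 0.09, 0, 0, -0.378, -1, 1.33, 5.78, 0.09, 0, 0, -0.378, -1, 1.33, 5.78, 0.09, 0, 0, -0.378]
}}

```text
time_s: 19.13
tcp_pos: [0.5342, 0.0415, 0.2441]
tcp_rot: [0.322, 0.947, -0.0, -0.0]
wrist_force: [0.1, -0.4, -0.0]
finger_gap: 0.267
```

Request:
{"name": "move_arm", "arguments": {
  "increments": [-1, -0.9, 5.86, 0.09, 0, 0, -0.378, -1, -0.9, 5.86, 0.09, 0, 0, -0.378, -1, -0.9, 5.86, 0.09, 0, 0, -0.378, -1, -0.9, 5.86, 0.09, 0, 0, -0.378, -1, -0.9, 5.86, 0.09, 0, 0, -0.378]
}}

```text
time_s: 19.55
tcp_pos: [0.5769, 0.0818, 0.2437]
tcp_rot: [0.14, 0.99, -0.001, -0.0]
wrist_force: [0.5, -0.5, -0.5]
finger_gap: 0.266
```

Request:
{"name": "move_arm", "arguments": {
  "increments": [-1, -3, 5.12, 0.08, 0, 0, -0.378, -1, -3, 5.12, 0.08, 0, 0, -0.378, -1, -3, 5.12, 0.08, 0, 0, -0.378, -1, -3, 5.12, 0.08, 0, 0, -0.378, -1, -3, 5.12, 0.08, 0, 0, -0.378]
}}

```text
time_s: 19.97
tcp_pos: [0.6198, 0.1226, 0.2431]
tcp_rot: [-0.048, 0.999, -0.001, -0.0]
wrist_force: [-0.1, -0.1, -0.3]
finger_gap: 0.269
```

```bash
python3 -c "
from h import *
show()
"
```

```text
t 20.0 grasp st mm [ 32.4  43.4 198.1] jaw 1.564 F [-0.1 -0.1 -0.3] gap 23.7 q [-0.15  0.77 -0.22  1.6   0.22  0.8   1.2 ]
```

Request:
{"name": "move_arm", "arguments": {
  "increments": [-1, 0, 0, 3, 0, 0, 0, -1, 0, 0, 6, 0, 0, 0, -1, 0, 0, 6.6, 0, 0, 0, -1, 0, 0, 6.6, 0, 0, 0]
}}

```text
time_s: 20.3
tcp_pos: [0.6195, 0.1229, 0.1762]
tcp_rot: [-0.05, 0.999, -0.001, -0.001]
wrist_force: [1.1, -0.8, 0.1]
finger_gap: 0.266
```

Request:
{"name": "move_arm", "arguments": {
  "increments": [-0.09, 0, 0, 0, 0, 0, 0, -0.09, 0, 0, 0, 0, 0, 0, -0.09, 0, 0, 0, 0, 0, 0, -0.09, 0, 0, 0, 0, 0, 0, -0.09, 0, 0, -3, 0, 0, 0]
}}

```text
time_s: 20.72
tcp_pos: [0.618, 0.1233, 0.2039]
tcp_rot: [-0.052, 0.999, -0.001, -0.003]
wrist_force: [-0.4, -0.1, -1.5]
finger_gap: 0.457
```

Request:
{"name": "move_arm", "arguments": {
  "increments": [-0.09, 0, 0, -4, 0, 0, 0, -0.09, 0, 0, -8, 0, 0, 0, -1, 0, 0, -12, 0, 0, 0, -1, 0, 0, -12, 0, 0, 0, -1, 0, 0, -12, 0, 0, 0]
}}

```text
time_s: 21.13
tcp_pos: [0.6217, 0.1246, 0.3311]
tcp_rot: [-0.051, 0.999, 0.0, 0.004]
wrist_force: [-0.1, 0.3, 0.3]
finger_gap: 0.253
```

```bash
python3 -c "
from h import *
from nuts import nuts
show()
d=snap('scene');nuts(d);cv2.imwrite('pics/s2.png',cv2.resize(d['image'][160:310,250:420,::-1],None,fx=3.5,fy=3.5))
d=snap('wrist','w4.png')
s=plan([((140,60,290),tool(np.pi/2)),((140,60,186),tool(np.pi/2))])
"
```

```text
t 21.1 grasp st mm [ 35.   45.3 286.1] jaw 1.57 F [-0.1  0.3  0.3] gap 22.2 q [-0.14  0.67 -0.25  1.51  0.19  0.98  1.24]
steel sat 5.0 area 76 px [328. 198.] st [-51.8 -65.1] r 15.4 flat dir deg 56
steel sat 4.0 area 40 px [357. 201.] st [-100.   -11.4] r 13.4 flat dir deg 52
steel sat 5.0 area 91 px [367. 230.] st [-50.3  71.7] r 15.0 flat dir deg 27
[-10.731, 1.52, -0.769, -0.001, 0.001, -0.0] | dist 109
-- at (140, 60, 290)
[-0.0, -0.0, 10.4, 0.0, -0.0, 0.0] | dist 104
-- at (140, 60, 186)
```

View pics/s2.png

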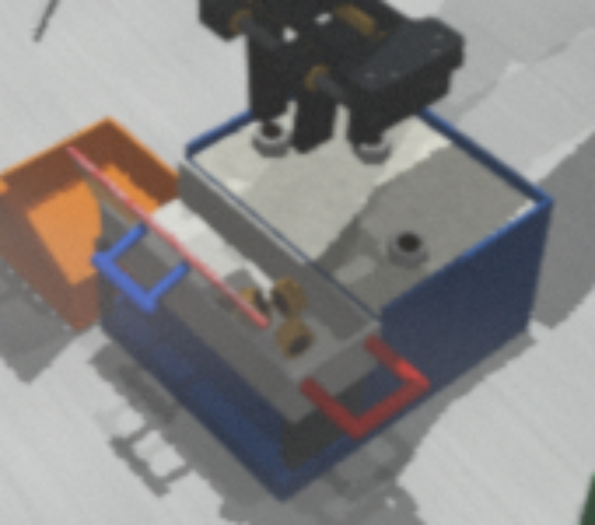

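The trough holds the brass nuts: three are clear at (290,297), (295,340), (258,300), the rest behind the lid. Only steel nuts are left on the deck. Now shutting the clear lid.

Request:
{"name": "move_arm", "arguments": {
  "increments": [-1, -10.73, 1.52, -0.77, 0, 0, 0, -1, -10.73, 1.52, -0.77, 0, 0, 0, -1, -10.73, 1.52, -0.77, 0, 0, 0, -1, -10.73, 1.52, -0.77, 0, 0, 0, -1, -10.73, 1.52, -0.77, 0, 0, 0]
}}

```text
time_s: 21.65
tcp_pos: [0.7254, 0.1506, 0.3323]
tcp_rot: [-0.052, 0.999, -0.001, -0.001]
wrist_force: [-0.1, -0.1, 0.8]
finger_gap: 0.008
```

Request:
{"name": "move_arm", "arguments": {
  "increments": [-1, 0, 0, 3, 0, 0, 0, -1, 0, 0, 6, 0, 0, 0, -1, 0, 0, 9, 0, 0, 0, -1, 0, 0, 10.4, 0, 0, 0, -1, 0, 0, 10.4, 0, 0, 0]
}}

```text
time_s: 22.07
tcp_pos: [0.7218, 0.1491, 0.2261]
tcp_rot: [-0.052, 0.999, -0.002, -0.005]
wrist_force: [-0.5, -0.3, -0.3]
finger_gap: 0.003
```

Request:
{"name": "move_arm", "arguments": {
  "increments": [-1, 1, 0, 0, 0, 0, 0, -1, 2.2, 0, 0, 0, 0, 0, -1, 3.4, 0, 0, 0, 0, 0, -1, 4.6, 0, 0, 0, 0, 0, -1, 5.8, 0, 0, 0, 0, 0]
}}

```text
time_s: 22.48
tcp_pos: [0.6673, 0.1441, 0.2328]
tcp_rot: [-0.051, 0.999, -0.0, 0.002]
wrist_force: [0.2, 0.4, 0.2]
finger_gap: 0.004
```

Request:
{"name": "move_arm", "arguments": {
  "increments": [-1, 1, 0, 0, 0, 0, 0, -1, 1.8, 0, 0, 0, 0, 0, -1, 1.8, 0, 0, 0, 0, 0, -1, 1.8, 0, -2, 0, 0, 0, -1, 1.8, 0, -5, 0, 0, 0]
}}

```text
time_s: 22.9
tcp_pos: [0.6485, 0.1418, 0.28]
tcp_rot: [-0.052, 0.999, -0.001, -0.002]
wrist_force: [1.4, -0.1, -0.4]
finger_gap: 0.002
```

```bash
python3 -c "
from h import *
from nuts import nuts
show()
d=snap('scene');nuts(d);cv2.imwrite('pics/s3.png',cv2.resize(d['image'][160:310,250:420,::-1],None,fx=3.5,fy=3.5))
"
```

```text
t 22.9 grasp st mm [ 62.8  59.6 235. ] jaw 1.571 F [ 1.4 -0.1 -0.4] gap 0.2 q [-0.16  0.77 -0.23  1.46  0.2   0.94  1.22]
steel sat 5.0 area 93 px [366. 230.] st [-49.7  71.5] r 15.8 flat dir deg 31
```

View pics/s3.png

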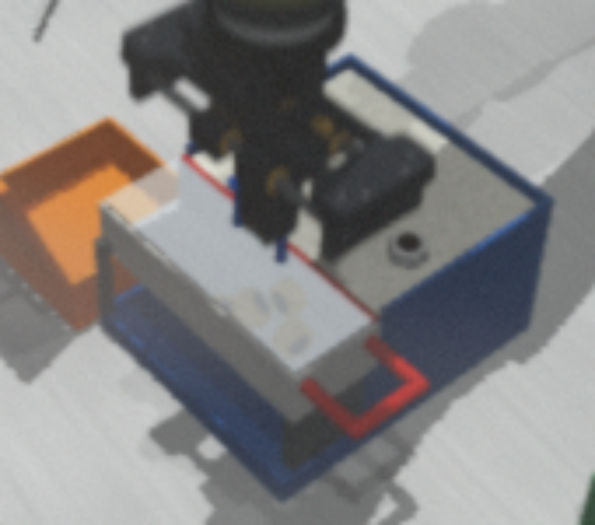

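The clear lid is shut flat over the nuts: red strip along the deck edge, three nuts visible through it near (265,310). Steel nut at (407,247). Now the bin position and the steel picks.

```bash
python3 -c "
from h import *
d=snap('top')
hsv=cv2.cvtColor(d['image'],cv2.COLOR_RGB2HSV)
m=((hsv[...,0]>45)&(hsv[...,0]<80)&(hsv[...,1]>100)).astype(np.uint8)
n,l,st,c=cv2.connectedComponentsWithStats(m);i=1+np.argmax(st[1:,4])
v,u=np.nonzero(l==i);P=world(d,u,v)
for nm,k in(('rim',P[:,2]>.052),('floor',P[:,2]<.012)):
  r=cv2.minAreaRect((P[k,:2]*1000).astype(np.float32));print(nm,k.sum(),r, 'station',w2s(np.r_[np.array(r[0])/1000,0])*1000)
a=np.radians(30)
plan([((-53,68,240),tool(a)),((-53,68,185),tool(a))])
"
```

```text
rim 221 ((417.8697509765625, 219.33914184570312), (478.8896179199219, 128.2598876953125), 73.12028503417969) station [-158.47365524  160.47913823    0.        ]
floor 1269 ((467.4264831542969, 386.02740478515625), (129.26573181152344, 122.53202819824219), 73.21184539794922) station [-92.04512473 321.19036074   0.        ]
[4.012, 0.241, 0.021, 0.002, 0.003, 0.349] | dist 40
[3.852, -1.145, 0.036, 0.002, 0.003, 0.349] | dist 40
[3.229, -2.393, 0.052, 0.002, 0.003, 0.349] | dist 40
-- at (-53, 68, 240)
[-0.0, -0.0, 5.5, 0.0, -0.0, 0.0] | dist 55
-- at (-53, 68, 185)
```

Request:
{"name": "move_arm", "arguments": {
  "increments": [-0.2, 4.01, 0.24, 0, 0, 0, 0.349, -0.2, 4.01, 0.24, 0, 0, 0, 0.349, -0.2, 4.01, 0.24, 0, 0, 0, 0.349, -0.2, 4.01, 0.24, 0, 0, 0, 0.349, -0.2, 4.01, 0.24, 0, 0, 0, 0.349]
}}

```text
time_s: 23.42
tcp_pos: [0.6104, 0.1409, 0.2818]
tcp_rot: [0.121, 0.993, -0.0, 0.002]
wrist_force: [-0.3, -0.1, -0.3]
finger_gap: 0.361
```

Request:
{"name": "move_arm", "arguments": {
  "increments": [-0.2, 3.85, -1.15, 0, 0, 0, 0.349, -0.2, 3.85, -1.15, 0, 0, 0, 0.349, -0.2, 3.85, -1.15, 0, 0, 0, 0.349, -0.2, 3.85, -1.15, 0, 0, 0, 0.349, -0.2, 3.85, -1.15, 0, 0, 0, 0.349]
}}

```text
time_s: 23.83
tcp_pos: [0.5707, 0.1392, 0.2815]
tcp_rot: [0.291, 0.957, 0.0, 0.002]
wrist_force: [-0.9, -0.1, -0.4]
finger_gap: 0.402
```

Request:
{"name": "move_arm", "arguments": {
  "increments": [-0.2, 3.23, -2.39, 0, 0, 0, 0.349, -0.2, 3.23, -2.39, 0, 0, 0, 0.349, -0.2, 3.23, -2.39, 0, 0, 0, 0.349, -0.2, 3.23, -2.39, 0, 0, 0, 0.349, -0.2, 3.23, -2.39, 0, 0, 0, 0.349]
}}

```text
time_s: 24.25
tcp_pos: [0.5307, 0.1376, 0.2814]
tcp_rot: [0.452, 0.892, 0.001, 0.002]
wrist_force: [1.0, -1.3, 0.5]
finger_gap: 0.398
```

Request:
{"name": "move_arm", "arguments": {
  "increments": [-0.2, 0, 0, 3, 0, 0, 0, -0.2, 0, 0, 5.5, 0, 0, 0, -0.2, 0, 0, 5.5, 0, 0, 0]
}}

```text
time_s: 24.5
tcp_pos: [0.5285, 0.137, 0.2226]
tcp_rot: [0.453, 0.892, -0.002, -0.001]
wrist_force: [-1.1, 0.1, 0.1]
finger_gap: 0.401
```

```bash
python3 -c "
from h import *
from nuts import nuts
show()
d=snap('wrist','w5.png');nuts(d)
s=plan([((-53,68,143),tool(np.radians(30)))])
"
```

```text
t 24.5 grasp st mm [-57.1  67.1 177.6] jaw 0.528 F [-1.1  0.1  0.1] gap 35.3 q [-0.37  0.7   0.05  1.89 -0.06  0.56  0.36]
steel sat 16.0 area 1277 px [329. 234.] st [-53.3  70.5] r 14.6 flat dir deg 28
[-0.079, 0.314, 3.651, -0.002, -0.0, 0.003] | dist 37
-- at (-53, 68, 143)
```

Request:
{"name": "move_arm", "arguments": {
  "increments": [-0.2, 0, 0.2, 1.5, 0, 0, 0, -0.2, 0, 0.2, 3, 0, 0, 0, -0.2, 0, 0.2, 3.6, 0, 0, 0, -0.2, 0, 0.2, 3.6, 0, 0, 0, -0.2, 0, 0.2, 3.6, 0, 0, 0]
}}

```text
time_s: 24.97
tcp_pos: [0.5323, 0.1385, 0.1911]
tcp_rot: [0.454, 0.891, 0.001, 0.001]
wrist_force: [0.3, -0.8, -0.4]
finger_gap: 0.396
```

```bash
python3 -c "
from h import *
show()
"
```

```text
t 25.0 grasp st mm [-52.8  68.3 146.1] jaw 0.525 F [ 0.3 -0.8 -0.4] gap 34.8 q [-0.37  0.76  0.05  1.9  -0.07  0.48  0.35]
```

Request:
{"name": "move_arm", "arguments": {
  "increments": [-0.2, 0, 0, 0.3, 0, 0, 0, -1, 0, 0, 0.3, 0, 0, 0, -1, 0, 0, 0.3, 0, 0, 0, -1, 0, 0, 0.3, 0, 0, 0, -1, 0, 0, 0.3, 0, 0, 0]
}}

```text
time_s: 25.38
tcp_pos: [0.5319, 0.1385, 0.1877]
tcp_rot: [0.455, 0.891, 0.001, 0.001]
wrist_force: [-0.4, 0.4, 4.3]
finger_gap: 0.265
```

Request:
{"name": "move_arm", "arguments": {
  "increments": [-1, 0, 0, 0, 0, 0, 0, -1, 0, 0, -1.5, 0, 0, 0, -1, 0, 0, -3, 0, 0, 0, -1, 0, 0, -5.7, 0, 0, 0, -1, 0, 0, -5.7, 0, 0, 0]
}}

```text
time_s: 25.8
tcp_pos: [0.5334, 0.1389, 0.2477]
tcp_rot: [0.455, 0.891, 0.003, 0.003]
wrist_force: [0.2, 0.0, -0.6]
finger_gap: 0.266
```

```bash
python3 -c "
from h import *
show()
s=plan([((-92,321,200),tool(np.radians(30))),((-92,321,52),tool(np.radians(30)))])
"
```

```text
t 25.8 grasp st mm [-51.4  68.6 202.7] jaw 0.524 F [ 0.2  0.  -0.6] gap 23.4 q [-0.38  0.67  0.06  1.86 -0.06  0.61  0.35]
[11.937, 4.57, 0.126, 0.004, 0.002, -0.0] | dist 128
[11.936, 4.571, 0.131, 0.004, 0.002, -0.0] | dist 128
-- at (-92, 321, 200)
[-0.0, -0.0, 14.8, 0.0, -0.0, 0.0] | dist 148
-- at (-92, 321, 52)
```

Request:
{"name": "move_arm", "arguments": {
  "increments": [-1, 11.94, 4.57, 0, 0, 0, 0, -1, 11.94, 4.57, 0, 0, 0, 0, -1, 11.94, 4.57, 0, 0, 0, 0, -1, 11.94, 4.57, 0, 0, 0, 0, -1, 11.94, 4.57, 0, 0, 0, 0]
}}

```text
time_s: 26.22
tcp_pos: [0.4966, 0.2659, 0.2433]
tcp_rot: [0.451, 0.892, 0.001, 0.0]
wrist_force: [0.6, -0.6, -0.4]
finger_gap: 0.271
```

Request:
{"name": "move_arm", "arguments": {
  "increments": [-1, 11.94, 4.57, 0, 0, 0, 0, -1, 11.94, 4.57, 0, 0, 0, 0, -1, 11.94, 4.57, 0, 0, 0, 0, -1, 11.94, 4.57, 0, 0, 0, 0, -1, 11.94, 4.57, 0, 0, 0, 0]
}}

```text
time_s: 26.63
tcp_pos: [0.4643, 0.3874, 0.2432]
tcp_rot: [0.453, 0.892, 0.0, 0.001]
wrist_force: [0.2, 0.8, -0.9]
finger_gap: 0.266
```

Request:
{"name": "move_arm", "arguments": {
  "increments": [-1, 0, 0, 4, 0, 0, 0, -1, 0, 0, 8, 0, 0, 0, -1, 0, 0, 12, 0, 0, 0, -1, 0, 0, 14.2, 0, 0, 0, -1, 0, 0, 14.2, 0, 0, 0]
}}

```text
time_s: 27.05
tcp_pos: [0.4647, 0.38, 0.097]
tcp_rot: [0.456, 0.89, -0.005, 0.0]
wrist_force: [0.0, -0.3, -0.5]
finger_gap: 0.262
```

```bash
python3 -c "
from h import *
show()
"
```

```text
t 27.1 grasp st mm [-95.6 315.1  52. ] jaw 0.52 F [ 0.  -0.3 -0.5] gap 23.1 q [-0.81  0.96  0.08  1.77 -0.14  0.43 -0.01]
```

Request:
{"name": "move_arm", "arguments": {
  "increments": [-0.09, 0, 0, 0, 0, 0, 0, -0.09, 0, 0, 0, 0, 0, 0, -0.09, 0, 0, 0, 0, 0, 0, -0.09, 0, 0, 0, 0, 0, 0, -0.09, 0, 0, -3, 0, 0, 0]
}}

```text
time_s: 27.47
tcp_pos: [0.4638, 0.384, 0.1294]
tcp_rot: [0.454, 0.891, -0.003, -0.0]
wrist_force: [-0.0, 0.5, -0.6]
finger_gap: 0.452
```

Request:
{"name": "move_arm", "arguments": {
  "increments": [-0.09, 0, 0, -4, 0, 0, 0, -0.09, 0, 0, -8, 0, 0, 0, -0.09, 0, 0, -12, 0, 0, 0, -0.09, 0, 0, -12, 0, 0, 0, -0.09, 0, 0, -12, 0, 0, 0]
}}

```text
time_s: 27.88
tcp_pos: [0.4667, 0.3865, 0.2558]
tcp_rot: [0.455, 0.891, 0.004, 0.002]
wrist_force: [-0.1, -0.6, 0.1]
finger_gap: 0.455
```

```bash
python3 -c "
from h import *
show()
a=np.radians(49)
s=plan([((-103.5,-19,185),tool(a))])
"
```

```text
t 27.9 grasp st mm [-92.4 321.9 210.8] jaw 0.524 F [-0.1 -0.6  0.1] gap 40.0 q [-0.84  0.72  0.13  1.69 -0.12  0.73 -0.03]
[-9.653, -6.0, 0.813, 0.003, 0.001, -0.11] | dist 114
[-8.934, -7.025, 0.826, 0.003, 0.001, -0.11] | dist 114
[-8.106, -7.964, 0.841, 0.003, 0.001, -0.11] | dist 114
-- at (-103.5, -19, 185)
```

Request:
{"name": "move_arm", "arguments": {
  "increments": [-0.09, -9.65, -6, 0.6, 0, 0, -0.11, -0.09, -9.65, -6, 0.6, 0, 0, -0.11, -0.09, -9.65, -6, 0.6, 0, 0, -0.11, -0.09, -9.65, -6, 0.6, 0, 0, -0.11]
}}

```text
time_s: 28.22
tcp_pos: [0.4735, 0.2631, 0.245]
tcp_rot: [0.409, 0.912, -0.004, 0.001]
wrist_force: [0.3, -0.2, -0.4]
finger_gap: 0.458
```

Request:
{"name": "move_arm", "arguments": {
  "increments": [-0.09, -8.93, -7.03, 0.8, 0, 0, -0.11, -0.09, -8.93, -7.03, 0.8, 0, 0, -0.11, -0.09, -8.93, -7.03, 0.8, 0, 0, -0.11, -0.09, -8.93, -7.03, 0.8, 0, 0, -0.11]
}}

```text
time_s: 28.55
tcp_pos: [0.4808, 0.1504, 0.2371]
tcp_rot: [0.359, 0.933, -0.004, 0.001]
wrist_force: [0.0, -0.4, -0.4]
finger_gap: 0.456
```

Request:
{"name": "move_arm", "arguments": {
  "increments": [-0.09, -8.11, -7.96, 0.8, 0, 0, -0.11, -0.09, -8.11, -7.96, 0.8, 0, 0, -0.11, -0.09, -8.11, -7.96, 0.8, 0, 0, -0.11, -0.09, -8.11, -7.96, 0.8, 0, 0, -0.11, -0.09, -8.11, -7.96, 0.8, 0, 0, -0.11]
}}

```text
time_s: 28.97
tcp_pos: [0.4892, 0.0439, 0.2295]
tcp_rot: [0.304, 0.953, -0.0, 0.001]
wrist_force: [0.0, 0.7, -0.9]
finger_gap: 0.454
```

```bash
python3 -c "
from h import *
from nuts import nuts
show()
d=snap('wrist','w6.png');nuts(d)
show()
s=plan([((-103.5,-19,143),tool(np.radians(49)))])
"
```

```text
t 29.0 grasp st mm [-105.6  -21.4  184.5] jaw 0.85 F [ 0.   0.7 -0.9] gap 40.0 q [-0.15  0.64 -0.05  2.04  0.07  0.47  0.69]
steel sat 17.0 area 1191 px [325. 228.] st [-104.7  -18. ] r 14.3 flat dir deg 48
steel sat 17.0 area 30 px [317. 301.] st [-67.8 -59. ] r 4.9 flat dir deg 26
t 29.0 grasp st mm [-105.2  -19.4  184.7] jaw 0.853 F [-0.2  0.4 -0.5] gap 40.2 q [-0.15  0.64 -0.06  2.04  0.07  0.47  0.69]
[-0.106, 0.141, 4.171, 0.001, 0.001, -0.002] | dist 42
-- at (-103.5, -19, 143)
```

Aligned. Pick S2.

Request:
{"name": "move_arm", "arguments": {
  "increments": [-0.09, 0, 0.05, 1.5, 0, 0, 0, -0.09, 0, 0.05, 3, 0, 0, 0, -0.09, 0, 0.05, 4.1, 0, 0, 0, -0.09, 0, 0.05, 4.1, 0, 0, 0, -0.09, 0, 0.05, 4.1, 0, 0, 0]
}}

```text
time_s: 29.43
tcp_pos: [0.4895, 0.0479, 0.1887]
tcp_rot: [0.301, 0.954, 0.0, 0.0]
wrist_force: [0.4, -0.9, 1.1]
finger_gap: 0.455
```

Request:
{"name": "move_arm", "arguments": {
  "increments": [-1, 0, 0, 0, 0, 0, 0, -1, 0, 0, 0, 0, 0, 0, -1, 0, 0, 0, 0, 0, 0, -1, 0, 0, 0, 0, 0, 0, -1, 0, 0, 0, 0, 0, 0]
}}

```text
time_s: 29.85
tcp_pos: [0.4902, 0.0462, 0.1897]
tcp_rot: [0.302, 0.953, 0.001, 0.002]
wrist_force: [-0.5, 1.8, 4.2]
finger_gap: 0.265
```

Request:
{"name": "move_arm", "arguments": {
  "increments": [-1, 0, 0, -1.5, 0, 0, 0, -1, 0, 0, -3, 0, 0, 0, -1, 0, 0, -5.7, 0, 0, 0, -1, 0, 0, -5.7, 0, 0, 0]
}}

```text
time_s: 30.18
tcp_pos: [0.4914, 0.0458, 0.2495]
tcp_rot: [0.302, 0.953, 0.001, 0.004]
wrist_force: [1.0, -0.3, 0.5]
finger_gap: 0.267
```

```bash
python3 -c "
from h import *
show()
s=plan([((-85,305,200),tool(np.radians(49)))])
"
```

```text
t 30.2 grasp st mm [-102.8  -19.8  204.5] jaw 0.853 F [ 1.  -0.3  0.5] gap 23.5 q [-0.15  0.6  -0.06  2.02  0.07  0.51  0.7 ]
[6.662, 8.553, 0.15, 0.002, 0.002, -0.001] | dist 108
[6.656, 8.557, 0.15, 0.002, 0.002, -0.001] | dist 108
[6.65, 8.562, 0.15, 0.002, 0.002, -0.001] | dist 108
-- at (-85, 305, 200)
```

Request:
{"name": "move_arm", "arguments": {
  "increments": [-1, 6.66, 8.55, 0, 0, 0, 0, -1, 6.66, 8.55, 0, 0, 0, 0, -1, 6.66, 8.55, 0, 0, 0, 0, -1, 6.66, 8.55, 0, 0, 0, 0]
}}

```text
time_s: 30.52
tcp_pos: [0.4839, 0.1613, 0.2459]
tcp_rot: [0.298, 0.955, 0.003, 0.001]
wrist_force: [0.9, 0.6, -1.3]
finger_gap: 0.268
```

Request:
{"name": "move_arm", "arguments": {
  "increments": [-1, 6.66, 8.55, 0, 0, 0, 0, -1, 6.66, 8.55, 0, 0, 0, 0, -1, 6.66, 8.55, 0, 0, 0, 0, -1, 6.66, 8.55, 0, 0, 0, 0]
}}

```text
time_s: 30.85
tcp_pos: [0.478, 0.2694, 0.2456]
tcp_rot: [0.298, 0.955, 0.003, 0.0]
wrist_force: [0.4, 0.8, -0.1]
finger_gap: 0.266
```

Request:
{"name": "move_arm", "arguments": {
  "increments": [-1, 6.66, 8.55, 0, 0, 0, 0, -1, 6.66, 8.55, 0, 0, 0, 0, -1, 6.66, 8.55, 0, 0, 0, 0, -1, 6.66, 8.55, 0, 0, 0, 0, -1, 6.66, 8.55, 0, 0, 0, 0]
}}

```text
time_s: 31.27
tcp_pos: [0.4736, 0.3711, 0.2452]
tcp_rot: [0.301, 0.954, -0.0, 0.001]
wrist_force: [0.6, -1.4, -1.6]
finger_gap: 0.267
```

Request:
{"name": "move_arm", "arguments": {
  "increments": [-1, 0, 0, 4, 0, 0, 0, -1, 0, 0, 8, 0, 0, 0, -1, 0, 0, 12, 0, 0, 0, -1, 0, 0, 14, 0, 0, 0, -1, 0, 0, 14, 0, 0, 0]
}}

```text
time_s: 31.68
tcp_pos: [0.4729, 0.3656, 0.1013]
tcp_rot: [0.303, 0.953, -0.005, -0.001]
wrist_force: [-0.5, -0.2, 0.0]
finger_gap: 0.27
```

```bash
python3 -c "
from h import *
show()
"
```

```text
t 31.7 grasp st mm [-89.  299.9  56.3] jaw 0.851 F [-0.5 -0.2  0. ] gap 23.7 q [-0.74  0.94  0.01  1.77 -0.01  0.43  0.23]
```

Request:
{"name": "move_arm", "arguments": {
  "increments": [-0.09, 0, 0, 0, 0, 0, 0, -0.09, 0, 0, 0, 0, 0, 0, -0.09, 0, 0, 0, 0, 0, 0, -0.09, 0, 0, 0, 0, 0, 0, -0.09, 0, 0, -3, 0, 0, 0]
}}

```text
time_s: 32.1
tcp_pos: [0.4725, 0.3691, 0.1334]
tcp_rot: [0.302, 0.953, -0.003, -0.001]
wrist_force: [-0.3, 1.0, -0.3]
finger_gap: 0.456
```

Request:
{"name": "move_arm", "arguments": {
  "increments": [-0.09, 0, 0, -4, 0, 0, 0, -0.09, 0, 0, -8, 0, 0, 0, -0.09, 0, 0, -12, 0, 0, 0, -0.09, 0, 0, -12, 0, 0, 0, -0.09, 0, 0, -12, 0, 0, 0]
}}

```text
time_s: 32.52
tcp_pos: [0.4754, 0.3715, 0.2598]
tcp_rot: [0.302, 0.953, 0.003, 0.003]
wrist_force: [0.2, -0.1, 0.7]
finger_gap: 0.455
```

```bash
python3 -c "
from h import *
show()
a=np.radians(-1)
s=plan([((-55,-67,185),tool(a))])
"
```

```text
t 32.5 grasp st mm [-85.2 306.1 214.8] jaw 0.854 F [ 0.2 -0.1  0.7] gap 40.1 q [-0.75  0.71  0.02  1.69 -0.02  0.73  0.23]
[-8.934, -8.709, 0.956, 0.003, 0.0, 0.29] | dist 125
[-11.054, -5.783, 0.979, 0.003, 0.0, 0.29] | dist 125
[-12.246, -2.372, 0.992, 0.003, 0.0, 0.29] | dist 125
-- at (-55, -67, 185)
```

Request:
{"name": "move_arm", "arguments": {
  "increments": [-0.09, -8.93, -8.71, 0.8, 0, 0, 0.29, -0.09, -8.93, -8.71, 0.8, 0, 0, 0.29, -0.09, -8.93, -8.71, 0.8, 0, 0, 0.29, -0.09, -8.93, -8.71, 0.8, 0, 0, 0.29, -0.09, -8.93, -8.71, 0.8, 0, 0, 0.29]
}}

```text
time_s: 32.93
tcp_pos: [0.4971, 0.2442, 0.2473]
tcp_rot: [0.439, 0.898, -0.001, 0.001]
wrist_force: [0.5, 0.9, 0.5]
finger_gap: 0.454
```

Request:
{"name": "move_arm", "arguments": {
  "increments": [-0.09, -11.05, -5.78, 0.9, 0, 0, 0.29, -0.09, -11.05, -5.78, 0.9, 0, 0, 0.29, -0.09, -11.05, -5.78, 0.9, 0, 0, 0.29, -0.09, -11.05, -5.78, 0.9, 0, 0, 0.29, -0.09, -11.05, -5.78, 0.9, 0, 0, 0.29]
}}

```text
time_s: 33.35
tcp_pos: [0.52, 0.1238, 0.2386]
tcp_rot: [0.563, 0.826, -0.0, 0.001]
wrist_force: [-0.3, 1.1, -0.0]
finger_gap: 0.452
```

Request:
{"name": "move_arm", "arguments": {
  "increments": [-0.09, -12.25, -2.37, 0.9, 0, 0, 0.29, -0.09, -12.25, -2.37, 0.9, 0, 0, 0.29, -0.09, -12.25, -2.37, 0.9, 0, 0, 0.29, -0.09, -12.25, -2.37, 0.9, 0, 0, 0.29, -0.09, -12.25, -2.37, 0.9, 0, 0, 0.29]
}}

```text
time_s: 33.77
tcp_pos: [0.5434, 0.0026, 0.2298]
tcp_rot: [0.676, 0.737, 0.001, 0.001]
wrist_force: [0.1, 1.3, 0.3]
finger_gap: 0.452
```

```bash
python3 -c "
from h import *
from nuts import nuts
d=snap('wrist','w7.png');nuts(d)
show()
s=plan([((-55,-67,143),tool(np.radians(-1)))])
"
```

```text
steel sat 16.0 area 1175 px [324. 230.] st [-54.  -67.5] r 14.1 flat dir deg 58
t 33.8 grasp st mm [-55.8 -65.6 184.8] jaw -0.013 F [-0.6  0.6  0.5] gap 40.2 q [-0.19  0.69  0.17  1.9  -0.2   0.56  0.2 ]
[-0.141, 0.085, 4.181, 0.002, -0.001, 0.004] | dist 42
-- at (-55, -67, 143)
```

Request:
{"name": "move_arm", "arguments": {
  "increments": [-0.09, -0.1, 0.1, 1.5, 0, 0, 0, -0.09, -0.1, 0.1, 3, 0, 0, 0, -0.09, -0.1, 0.1, 4.1, 0, 0, 0, -0.09, -0.1, 0.1, 4.1, 0, 0, 0, -0.09, -0.1, 0.1, 4.1, 0, 0, 0]
}}

```text
time_s: 34.23
tcp_pos: [0.5438, 0.004, 0.1888]
tcp_rot: [0.674, 0.738, 0.0, -0.0]
wrist_force: [0.7, -0.6, 0.1]
finger_gap: 0.459
```

Request:
{"name": "move_arm", "arguments": {
  "increments": [-1, 0, 0, 0, 0, 0, 0, -1, 0, 0, 0, 0, 0, 0, -1, 0, 0, 0, 0, 0, 0, -1, 0, 0, 0, 0, 0, 0, -1, 0, 0, 0, 0, 0, 0]
}}

```text
time_s: 34.65
tcp_pos: [0.5446, 0.0021, 0.1899]
tcp_rot: [0.676, 0.737, 0.001, 0.001]
wrist_force: [-0.0, 0.3, 4.0]
finger_gap: 0.265
```

Request:
{"name": "move_arm", "arguments": {
  "increments": [-1, 0, 0, -1.5, 0, 0, 0, -1, 0, 0, -3, 0, 0, 0, -1, 0, 0, -5.7, 0, 0, 0, -1, 0, 0, -5.7, 0, 0, 0]
}}

```text
time_s: 34.98
tcp_pos: [0.546, 0.0014, 0.25]
tcp_rot: [0.676, 0.737, 0.003, 0.003]
wrist_force: [0.5, 0.1, -1.0]
finger_gap: 0.261
```

```bash
python3 -c "
from h import *
show()
s=plan([((-100,340,200),tool(0))])
"
```

```text
t 35.0 grasp st mm [-53.  -69.6 205. ] jaw -0.017 F [ 0.5  0.1 -1. ] gap 22.9 q [-0.2   0.66  0.18  1.88 -0.19  0.61  0.19]
[13.623, -1.782, 0.133, 0.003, 0.0, -0.006] | dist 137
[13.632, -1.705, 0.144, 0.003, 0.0, -0.006] | dist 137
[13.642, -1.629, 0.155, 0.003, 0.0, -0.006] | dist 137
-- at (-100, 340, 200)
```

Request:
{"name": "move_arm", "arguments": {
  "increments": [-1, 13.2, -1.5, 0, 0, 0, 0, -1, 13.2, -1.5, 0, 0, 0, 0, -1, 13.2, -1.5, 0, 0, 0, 0, -1, 13.2, -1.5, 0, 0, 0, 0, -1, 13.2, -1.5, 0, 0, 0, 0]
}}

```text
time_s: 35.4
tcp_pos: [0.5164, 0.1365, 0.2455]
tcp_rot: [0.673, 0.74, 0.001, -0.0]
wrist_force: [0.7, -1.1, -0.8]
finger_gap: 0.268
```

Request:
{"name": "move_arm", "arguments": {
  "increments": [-1, 13.2, -1.5, 0, 0, 0, 0, -1, 13.2, -1.5, 0, 0, 0, 0, -1, 13.2, -1.5, 0, 0, 0, 0, -1, 13.2, -1.5, 0, 0, 0, 0, -1, 13.2, -1.5, 0, 0, 0, 0]
}}

```text
time_s: 35.82
tcp_pos: [0.4907, 0.2647, 0.2455]
tcp_rot: [0.674, 0.739, 0.001, 0.001]
wrist_force: [1.2, -0.5, -0.6]
finger_gap: 0.262
```

Request:
{"name": "move_arm", "arguments": {
  "increments": [-1, 13.2, -1.4, 0, 0, 0, 0, -1, 13.2, -1.4, 0, 0, 0, 0, -1, 13.2, -1.4, 0, 0, 0, 0, -1, 13.2, -1.4, 0, 0, 0, 0, -1, 13.2, -1.4, 0, 0, 0, 0]
}}

```text
time_s: 36.23
tcp_pos: [0.4658, 0.3937, 0.2453]
tcp_rot: [0.675, 0.738, 0.001, 0.001]
wrist_force: [0.8, -0.2, -0.5]
finger_gap: 0.263
```

Request:
{"name": "move_arm", "arguments": {
  "increments": [-1, 0, 0, 4, 0, 0, 0, -1, 0, 0, 8, 0, 0, 0, -1, 0, 0, 12, 0, 0, 0, -1, 0, 0, 13.5, 0, 0, 0, -1, 0, 0, 13.5, 0, 0, 0]
}}

```text
time_s: 36.65
tcp_pos: [0.4664, 0.386, 0.1071]
tcp_rot: [0.678, 0.735, -0.004, 0.002]
wrist_force: [-1.3, -0.4, -0.9]
finger_gap: 0.268
```

```bash
python3 -c "
from h import *
show()
"
```

```text
t 36.6 grasp st mm [-93.2 320.9  62.1] jaw -0.021 F [-1.3 -0.4 -0.9] gap 23.6 q [-0.88  0.95  0.2   1.76 -0.35  0.47 -0.37]
```

Request:
{"name": "move_arm", "arguments": {
  "increments": [-0.09, 0, 0, 0, 0, 0, 0, -0.09, 0, 0, 0, 0, 0, 0, -0.09, 0, 0, 0, 0, 0, 0, -0.09, 0, 0, 0, 0, 0, 0, -0.09, 0, 0, -3, 0, 0, 0]
}}

```text
time_s: 37.07
tcp_pos: [0.464, 0.391, 0.1382]
tcp_rot: [0.676, 0.737, -0.003, 0.0]
wrist_force: [0.1, -0.1, 0.0]
finger_gap: 0.454
```

Request:
{"name": "move_arm", "arguments": {
  "increments": [-0.09, 0, 0, -4, 0, 0, 0, -0.09, 0, 0, -8, 0, 0, 0, -0.09, 0, 0, -12, 0, 0, 0, -0.09, 0, 0, -15, 0, 0, 0, -0.09, 0, 0, -15, 0, 0, 0]
}}

```text
time_s: 37.48
tcp_pos: [0.4687, 0.3941, 0.299]
tcp_rot: [0.676, 0.737, 0.008, 0.002]
wrist_force: [0.6, 0.2, -0.4]
finger_gap: 0.452
```

```bash
python3 -c "
from h import *
from nuts import nuts
show()
d=snap('scene');nuts(d)
I=d['image'][...,::-1]
cv2.imwrite('pics/s4.png',np.hstack([cv2.resize(I[160:310,250:410],None,fx=2.5,fy=3),cv2.resize(I[270:370,400:520],(380,450))]))
s=plan([((38,145,210),tool(np.pi/2)),((38,145,112),tool(np.pi/2))])
"
```

```text
t 37.5 grasp st mm [-89.3 329.5 254. ] jaw -0.016 F [ 0.6  0.2 -0.4] gap 39.8 q [-0.95  0.69  0.32  1.64 -0.27  0.84 -0.44]
[-4.544, 3.295, 1.029, 0.003, 0.001, -0.397] | dist 57
[-5.466, 1.286, 1.017, 0.003, 0.001, -0.397] | dist 57
[-5.54, -0.923, 1.011, 0.003, 0.001, -0.397] | dist 57
[-4.755, -2.989, 1.011, 0.003, 0.001, -0.397] | dist 57
-- at (38, 145, 210)
[-0.0, 0.0, 9.8, -0.0, -0.0, 0.0] | dist 98
-- at (38, 145, 112)
```

View pics/s4.png

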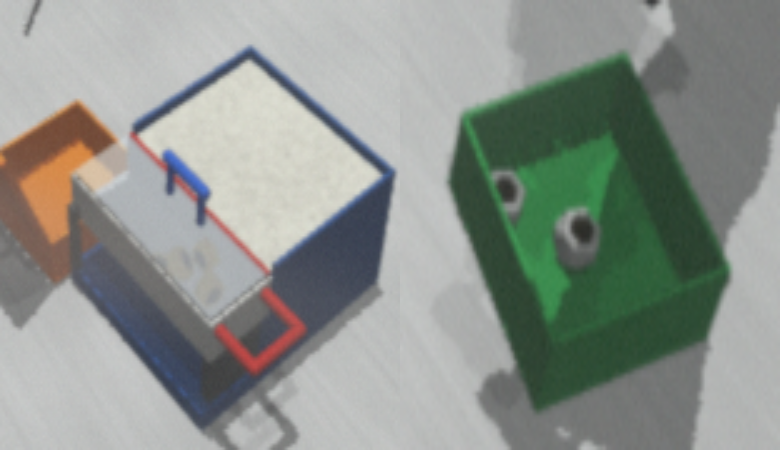

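The deck is empty and the lid shut. Two steel shapes show in the bin at (505,192) and (577,238), the second looking stacked. Checking with the wrist camera.

```bash
python3 -c "
from h import *
d=snap('wrist','w8.png')
"
```

```text
(no output)
```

View pics/w8.png

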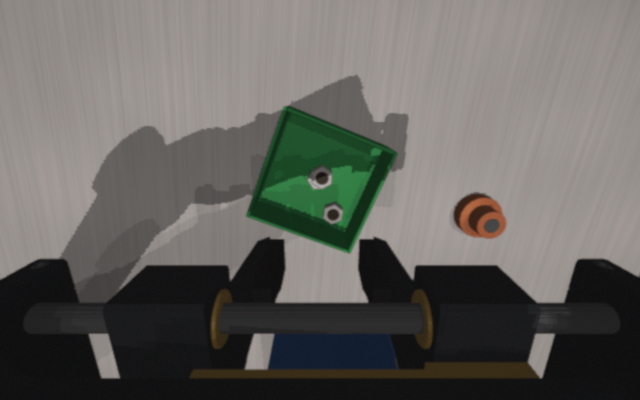

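```bash
python3 -c "
from h import *
d=snap('wrist')
for c,r in((320,177),(333,214)):
  v,u=np.mgrid[r-14:r+15,c-14:c+15];P=world(d,u.ravel(),v.ravel());print(c,np.round(np.percentile(P[:,2],[50,80,90,96,99])*1000))
"
```

```text
320 [16. 30. 30. 31. 31.]
333 [ 5. 16. 17. 18. 22.]
```

Top is at 30 mm, so two nuts are stacked there: all 3 steel nuts are in the bin. On to the red bar.

Request:
{"name": "move_arm", "arguments": {
  "increments": [-0.15, -4.54, 3.3, 1, 0, 0, -0.397, -0.15, -4.54, 3.3, 1, 0, 0, -0.397, -0.15, -4.54, 3.3, 1, 0, 0, -0.397, -0.15, -4.54, 3.3, 1, 0, 0, -0.397, -0.15, -4.54, 3.3, 1, 0, 0, -0.397]
}}

```text
time_s: 38.05
tcp_pos: [0.5018, 0.3501, 0.2797]
tcp_rot: [0.518, 0.855, -0.001, -0.0]
wrist_force: [-0.4, 0.3, 0.3]
finger_gap: 0.426
```

Request:
{"name": "move_arm", "arguments": {
  "increments": [-0.15, -5.47, 1.29, 1, 0, 0, -0.397, -0.15, -5.47, 1.29, 1, 0, 0, -0.397, -0.15, -5.47, 1.29, 1, 0, 0, -0.397, -0.15, -5.47, 1.29, 1, 0, 0, -0.397, -0.15, -5.47, 1.29, 1, 0, 0, -0.397]
}}

```text
time_s: 38.47
tcp_pos: [0.5385, 0.3089, 0.2706]
tcp_rot: [0.339, 0.941, 0.0, 0.0]
wrist_force: [0.8, -0.1, -0.2]
finger_gap: 0.426
```

Request:
{"name": "move_arm", "arguments": {
  "increments": [-0.15, -5.54, -0.92, 1, 0, 0, -0.397, -0.15, -5.54, -0.92, 1, 0, 0, -0.397, -0.15, -5.54, -0.92, 1, 0, 0, -0.397, -0.15, -5.54, -0.92, 1, 0, 0, -0.397, -0.15, -5.54, -0.92, 1, 0, 0, -0.397]
}}

```text
time_s: 38.88
tcp_pos: [0.5753, 0.2671, 0.2611]
tcp_rot: [0.147, 0.989, 0.001, 0.0]
wrist_force: [-0.1, 0.1, -0.7]
finger_gap: 0.424
```

Request:
{"name": "move_arm", "arguments": {
  "increments": [-0.15, -4.76, -2.99, 1, 0, 0, -0.397, -0.15, -4.76, -2.99, 1, 0, 0, -0.397, -0.15, -4.76, -2.99, 1, 0, 0, -0.397, -0.15, -4.76, -2.99, 1, 0, 0, -0.397, -0.15, -4.76, -2.99, 1, 0, 0, -0.397]
}}

```text
time_s: 39.3
tcp_pos: [0.6123, 0.2251, 0.2513]
tcp_rot: [-0.051, 0.999, 0.001, 0.001]
wrist_force: [0.5, 0.8, -0.5]
finger_gap: 0.427
```

```bash
cat > bar.py <<'E'
from h import *
d=snap('scene');hsv=cv2.cvtColor(d['image'],cv2.COLOR_RGB2HSV)
m=((hsv[...,0]<7)|(hsv[...,0]>172))&(hsv[...,1]>130)
v,u=np.nonzero(m);P=w2s(world(d,u,v))*1000
k=(P[:,1]>95)&(P[:,1]<165)&(P[:,0]>0)&(P[:,0]<80)&(P[:,2]>90);P=P[k]
e=P[P[:,1]>P[:,1].max()-10]
print(len(P),'y max',P[:,1].max(),'x range',np.percentile(P[:,0],[2,98]),'z top',np.percentile(e[:,2],[50,90]),'outer row y',np.median(e[:,1]))
show()
plan([((38,145,112),tool(np.pi/2))])
E
python3 bar.py
```

```text
29 y max 150.31108639840232 x range [10.26834215 67.46768927] z top [114.71718421 117.42930754] outer row y 147.17058739972708
t 39.4 grasp st mm [ 35.5 146.5 206.5] jaw 1.57 F [-0.8 -0.9 -0.4] gap 37.6 q [-0.32  0.78 -0.19  1.53  0.18  0.84  1.1 ]
[-0.238, -0.154, 9.446, 0.001, 0.002, -0.001] | dist 95
-- at (38, 145, 112)
```

Request:
{"name": "move_arm", "arguments": {
  "increments": [-0.15, -0.25, -0.1, 3, 0, 0, 0, -0.15, -0.25, -0.1, 6, 0, 0, 0, -0.15, -0.25, -0.1, 8.5, 0, 0, 0, -0.15, -0.25, -0.1, 9.4, 0, 0, 0, -0.15, -0.25, -0.1, 9.4, 0, 0, 0]
}}

```text
time_s: 39.77
tcp_pos: [0.6141, 0.2232, 0.1551]
tcp_rot: [-0.052, 0.999, -0.001, -0.001]
wrist_force: [0.3, 0.6, -0.2]
finger_gap: 0.428
```

Request:
{"name": "move_arm", "arguments": {
  "increments": [-1, 0, 0, 0, 0, 0, 0, -1, 0, 0, 0, 0, 0, 0, -1, 0, 0, 0, 0, 0, 0, -1, 0, 0, 0, 0, 0, 0, -1, 0, 0, 0, 0, 0, 0],
  "force": 30
}}

```text
time_s: 40.18
tcp_pos: [0.6167, 0.2242, 0.1589]
tcp_rot: [-0.052, 0.999, 0.001, 0.003]
wrist_force: [0.5, 3.1, 3.4]
finger_gap: 0.111
```

Run:
```python
from h import *
show()
r=np.hypot(245,32);a0=np.arctan2(32,245)
def pt(t): return (38,-100+r*np.cos(a0+t),79+r*np.sin(a0+t))
W=[(pt(t),tool(np.pi/2)) for t in np.linspace(0,1.06,26)[1:]]
rows(W,pose(pt(0),tool(np.pi/2)))
```

```text
t 40.2 grasp st mm [ 40.1 145.  113.9] jaw 1.572 F [0.5 3.1 3.4] gap 9.7 q [-0.33  0.91 -0.17  1.58  0.21  0.67  1.08]
[-1, 0.0, -0.16, -1.04, 0.0, 0.0, 0.0, -1, 0.0, -0.36, -2.06, 0.0, 0.0, 0.0, -1, 0.0, -0.6, -3.08, 0.0, 0.0, 0.0, -1, 0.0, -0.89, -4.09, 0.0, 0.0, 0.0, -1, 0.0, -1.22, -5.08, 0.0, 0.0, 0.0]
[-1, 0.0, -0.37, -0.98, 0.0, 0.0, 0.0, -1, 0.0, -0.79, -1.94, 0.0, 0.0, 0.0, -1, 0.0, -1.24, -2.89, 0.0, 0.0, 0.0, -1, 0.0, -1.73, -3.81, 0.0, 0.0, 0.0, -1, 0.0, -2.26, -4.71, 0.0, 0.0, 0.0]
[-1, 0.0, -0.57, -0.88, 0.0, 0.0, 0.0, -1, 0.0, -1.18, -1.73, 0.0, 0.0, 0.0, -1, 0.0, -1.82, -2.56, 0.0, 0.0, 0.0, -1, 0.0, -2.5, -3.36, 0.0, 0.0, 0.0, -1, 0.0, -3.21, -4.13, 0.0, 0.0, 0.0]
[-1, 0.0, -0.74, -0.74, 0.0, 0.0, 0.0, -1, 0.0, -1.51, -1.45, 0.0, 0.0, 0.0, -1, 0.0, -2.32, -2.12, 0.0, 0.0, 0.0, -1, 0.0, -3.15, -2.76, 0.0, 0.0, 0.0, -1, 0.0, -4.0, -3.36, 0.0, 0.0, 0.0]
[-1, 0.0, -0.88, -0.57, 0.0, 0.0, 0.0, -1, 0.0, -1.79, -1.1, 0.0, 0.0, 0.0, -1, 0.0, -2.71, -1.59, 0.0, 0.0, 0.0, -1, 0.0, -3.66, -2.04, 0.0, 0.0, 0.0, -1, 0.0, -4.62, -2.45, 0.0, 0.0, 0.0]
```

Request:
{"name": "move_arm", "arguments": {
  "increments": [-1, 0.0, -0.16, -1.04, 0.0, 0.0, 0.0, -1, 0.0, -0.36, -2.06, 0.0, 0.0, 0.0, -1, 0.0, -0.6, -3.08, 0.0, 0.0, 0.0, -1, 0.0, -0.89, -4.09, 0.0, 0.0, 0.0, -1, 0.0, -1.22, -5.08, 0.0, 0.0, 0.0]
}}

```text
time_s: 40.6
tcp_pos: [0.6179, 0.2125, 0.2094]
tcp_rot: [-0.053, 0.999, 0.002, 0.002]
wrist_force: [1.3, 5.5, -2.9]
finger_gap: 0.109
```

Request:
{"name": "move_arm", "arguments": {
  "increments": [-1, 0.0, -0.37, -0.98, 0.0, 0.0, 0.0, -1, 0.0, -0.79, -1.94, 0.0, 0.0, 0.0, -1, 0.0, -1.24, -2.89, 0.0, 0.0, 0.0, -1, 0.0, -1.73, -3.81, 0.0, 0.0, 0.0, -1, 0.0, -2.26, -4.71, 0.0, 0.0, 0.0]
}}

```text
time_s: 41.02
tcp_pos: [0.6201, 0.1906, 0.2569]
tcp_rot: [-0.053, 0.999, 0.002, 0.003]
wrist_force: [2.6, 6.3, -0.4]
finger_gap: 0.112
```

```bash
python3 -c "
from h import *
show()"
```

```text
t 41.0 grasp st mm [ 40.  111.3 211.9] jaw 1.573 F [ 2.6  6.3 -0.4] gap 9.8 q [-0.26  0.77 -0.2   1.54  0.18  0.84  1.15]
```

Request:
{"name": "move_arm", "arguments": {
  "increments": [-1, 0.0, -0.57, -0.88, 0.0, 0.0, 0.0, -1, 0.0, -1.18, -1.73, 0.0, 0.0, 0.0, -1, 0.0, -1.82, -2.56, 0.0, 0.0, 0.0, -1, 0.0, -2.5, -3.36, 0.0, 0.0, 0.0, -1, 0.0, -3.21, -4.13, 0.0, 0.0, 0.0]
}}

```text
time_s: 41.43
tcp_pos: [0.6233, 0.1597, 0.2989]
tcp_rot: [-0.053, 0.999, 0.003, 0.003]
wrist_force: [0.3, 8.1, 3.0]
finger_gap: 0.114
```

Request:
{"name": "move_arm", "arguments": {
  "increments": [-1, 0.0, -0.74, -0.74, 0.0, 0.0, 0.0, -1, 0.0, -1.51, -1.45, 0.0, 0.0, 0.0, -1, 0.0, -2.32, -2.12, 0.0, 0.0, 0.0, -1, 0.0, -3.15, -2.76, 0.0, 0.0, 0.0, -1, 0.0, -4.0, -3.36, 0.0, 0.0, 0.0]
}}

```text
time_s: 41.85
tcp_pos: [0.6274, 0.1209, 0.3335]
tcp_rot: [-0.054, 0.999, 0.004, 0.004]
wrist_force: [-0.6, 8.3, 7.5]
finger_gap: 0.112
```

Request:
{"name": "move_arm", "arguments": {
  "increments": [-1, 0.0, -0.88, -0.57, 0.0, 0.0, 0.0, -1, 0.0, -1.79, -1.1, 0.0, 0.0, 0.0, -1, 0.0, -2.71, -1.59, 0.0, 0.0, 0.0, -1, 0.0, -3.66, -2.04, 0.0, 0.0, 0.0, -1, 0.0, -4.62, -2.45, 0.0, 0.0, 0.0]
}}

```text
time_s: 42.27
tcp_pos: [0.6322, 0.0739, 0.3585]
tcp_rot: [-0.053, 0.999, 0.003, 0.004]
wrist_force: [-1.1, 6.2, 10.2]
finger_gap: 0.111
```

```bash
python3 -c "
from h import *
show()"
```

```text
t 42.3 grasp st mm [ 40.1  -5.9 313.5] jaw 1.575 F [-1.1  6.2 10.2] gap 9.8 q [-0.06  0.65 -0.23  1.46  0.16  1.04  1.35]
```

Request:
{"name": "move_arm", "arguments": {
  "increments": [-1, 0, -0.5, -0.1, 0, 0, 0, -1, 0, -0.5, -0.1, 0, 0, 0, -1, 0, -0.5, -0.1, 0, 0, 0, -1, 0, -0.5, -0.1, 0, 0, 0, -1, 0, -0.5, -0.1, 0, 0, 0]
}}

```text
time_s: 42.68
tcp_pos: [0.6322, 0.0736, 0.3587]
tcp_rot: [-0.055, 0.998, 0.006, 0.004]
wrist_force: [-1.5, 14.0, 7.9]
finger_gap: 0.114
```

Request:
{"name": "move_arm", "arguments": {
  "increments": [-1, 0, 0, 0, 0, 0, 0, -1, 0, 0, 0, 0, 0, 0, -1, 0, 0, 0, 0, 0, 0, -1, 0, 0, 0, 0, 0, 0, -1, 0, 0, 0, 0, 0, 0]
}}

```text
time_s: 43.1
tcp_pos: [0.6322, 0.0735, 0.3587]
tcp_rot: [-0.055, 0.998, 0.006, 0.004]
wrist_force: [-0.6, 14.4, 6.6]
finger_gap: 0.113
```

Request:
{"name": "move_arm", "arguments": {
  "increments": [-1, 0, 0, 0, 0, 0, 0, -1, 0, 0, 0, 0, 0, 0, -1, 0, 0, 0, 0, 0, 0, -1, 0, 0, 0, 0, 0, 0, -1, 0, 0, 0, 0, 0, 0]
}}

```text
time_s: 43.52
tcp_pos: [0.6322, 0.0735, 0.3587]
tcp_rot: [-0.055, 0.998, 0.006, 0.004]
wrist_force: [-2.2, 14.1, 7.2]
finger_gap: 0.113
```

Request:
{"name": "move_arm", "arguments": {
  "increments": [-1, 0, 0, 0, 0, 0, 0, -1, 0, 0, 0, 0, 0, 0, -1, 0, 0, 0, 0, 0, 0, -1, 0, 0, 0, 0, 0, 0, -1, 0, 0, 0, 0, 0, 0]
}}

```text
time_s: 43.93
tcp_pos: [0.6322, 0.0736, 0.3587]
tcp_rot: [-0.055, 0.998, 0.006, 0.004]
wrist_force: [-1.2, 13.5, 6.7]
finger_gap: 0.11
```

```bash
python3 -c "
from h import *
show()
d=snap('scene');I=d['image'][...,::-1]
cv2.imwrite('pics/s5.png',cv2.resize(I[100:320,220:440],None,fx=2.6,fy=2.6))"
```

```text
t 43.9 grasp st mm [ 40.1  -6.  313.7] jaw 1.578 F [-1.2 13.5  6.7] gap 9.7 q [-0.06  0.65 -0.24  1.46  0.15  1.04  1.36]
```

View pics/s5.png

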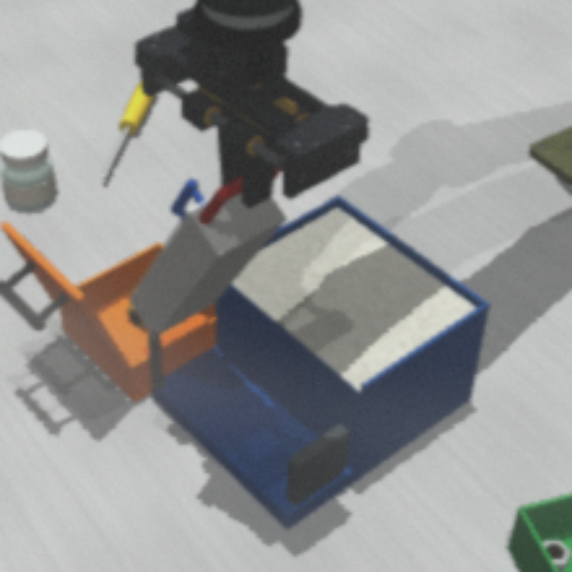

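The trough is at its stop (force up, no movement) with the lid shut, and brass shows at the spout near (135,315). Checking from above before lowering.

```bash
python3 -c "
from h import *
d=snap('top');I=d['image'][...,::-1]
a=cv2.resize(I[140:220,240:400],None,fx=4.5,fy=4.5)
d=snap('wrist');cv2.imwrite('pics/t6.png',np.vstack([a,cv2.resize(d['image'][:,:,::-1],(720,450))])[:,:720][:800])
"
python3 -c "
import cv2;i=cv2.imread('pics/t6.png');cv2.imwrite('pics/t6b.png',cv2.resize(i,(528,594)))"
```

```text
(no output)
```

View pics/t6b.png

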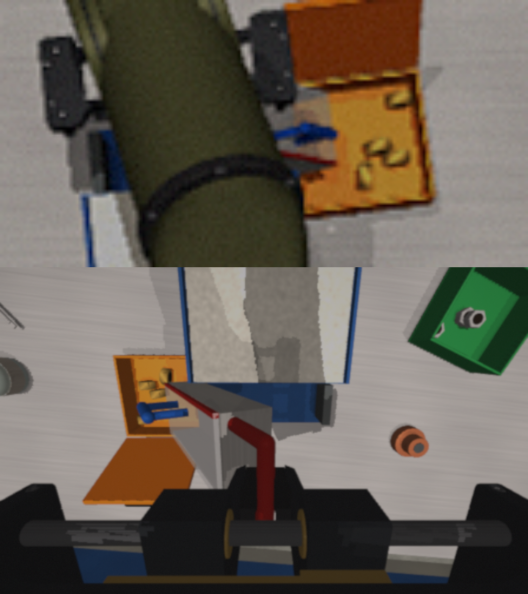

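All four brass nuts are in the case at (398,98), (378,148), (398,158), (363,178) in the top view. Lowering the trough now.

Run:
```python
from h import *
r=np.hypot(245,32);a0=np.arctan2(32,245)
def pt(t): return (40,-100+r*np.cos(a0+t),81.5+r*np.sin(a0+t))
s=robot.state();R=Ro.from_quat(s['tcp_rot'])
st=pose((40,-11,314.5),tool(np.pi/2))
W=[(pt(t),tool(np.pi/2)) for t in np.linspace(1.05,0,26)[1:]]
rows(W,st)
```

```text
[-1, 0.0, 1.47, 0.87, 0.0, 0.0, 0.0, -1, 0.0, 2.4, 1.33, 0.0, 0.0, 0.0, -1, 0.0, 3.31, 1.82, 0.0, 0.0, 0.0, -1, 0.0, 4.2, 2.35, 0.0, 0.0, 0.0, -1, 0.0, 5.07, 2.92, 0.0, 0.0, 0.0]
[-1, 0.0, 0.84, 0.6, 0.0, 0.0, 0.0, -1, 0.0, 1.66, 1.24, 0.0, 0.0, 0.0, -1, 0.0, 2.45, 1.92, 0.0, 0.0, 0.0, -1, 0.0, 3.21, 2.62, 0.0, 0.0, 0.0, -1, 0.0, 3.94, 3.36, 0.0, 0.0, 0.0]
[-1, 0.0, 0.7, 0.77, 0.0, 0.0, 0.0, -1, 0.0, 1.36, 1.56, 0.0, 0.0, 0.0, -1, 0.0, 2.0, 2.39, 0.0, 0.0, 0.0, -1, 0.0, 2.59, 3.23, 0.0, 0.0, 0.0, -1, 0.0, 3.15, 4.11, 0.0, 0.0, 0.0]
[-1, 0.0, 0.52, 0.9, 0.0, 0.0, 0.0, -1, 0.0, 1.01, 1.81, 0.0, 0.0, 0.0, -1, 0.0, 1.46, 2.75, 0.0, 0.0, 0.0, -1, 0.0, 1.86, 3.7, 0.0, 0.0, 0.0, -1, 0.0, 2.23, 4.68, 0.0, 0.0, 0.0]
[-1, 0.0, 0.33, 0.99, 0.0, 0.0, 0.0, -1, 0.0, 0.61, 1.98, 0.0, 0.0, 0.0, -1, 0.0, 0.85, 2.99, 0.0, 0.0, 0.0, -1, 0.0, 1.05, 4.01, 0.0, 0.0, 0.0, -1, 0.0, 1.21, 5.04, 0.0, 0.0, 0.0]
```

Request:
{"name": "move_arm", "arguments": {
  "increments": [-1, 0.0, 1.47, 0.87, 0.0, 0.0, 0.0, -1, 0.0, 2.4, 1.33, 0.0, 0.0, 0.0, -1, 0.0, 3.31, 1.82, 0.0, 0.0, 0.0, -1, 0.0, 4.2, 2.35, 0.0, 0.0, 0.0, -1, 0.0, 5.07, 2.92, 0.0, 0.0, 0.0]
}}

```text
time_s: 44.5
tcp_pos: [0.6272, 0.1221, 0.331]
tcp_rot: [-0.054, 0.999, 0.004, 0.004]
wrist_force: [-3.0, 9.0, 13.8]
finger_gap: 0.117
```

Request:
{"name": "move_arm", "arguments": {
  "increments": [-1, 0.0, 0.84, 0.6, 0.0, 0.0, 0.0, -1, 0.0, 1.66, 1.24, 0.0, 0.0, 0.0, -1, 0.0, 2.45, 1.92, 0.0, 0.0, 0.0, -1, 0.0, 3.21, 2.62, 0.0, 0.0, 0.0, -1, 0.0, 3.94, 3.36, 0.0, 0.0, 0.0]
}}

```text
time_s: 44.92
tcp_pos: [0.6232, 0.1607, 0.296]
tcp_rot: [-0.054, 0.999, 0.004, 0.004]
wrist_force: [-0.9, 9.5, 7.8]
finger_gap: 0.113
```

Request:
{"name": "move_arm", "arguments": {
  "increments": [-1, 0.0, 0.7, 0.77, 0.0, 0.0, 0.0, -1, 0.0, 1.36, 1.56, 0.0, 0.0, 0.0, -1, 0.0, 2.0, 2.39, 0.0, 0.0, 0.0, -1, 0.0, 2.59, 3.23, 0.0, 0.0, 0.0, -1, 0.0, 3.15, 4.11, 0.0, 0.0, 0.0]
}}

```text
time_s: 45.33
tcp_pos: [0.62, 0.1913, 0.2539]
tcp_rot: [-0.054, 0.999, 0.004, 0.003]
wrist_force: [-0.8, 8.5, 4.8]
finger_gap: 0.111
```

```bash
python3 -c "
from h import *
show()"
```

```text
t 45.3 grasp st mm [ 40.  112.2 208.9] jaw 1.575 F [-0.8  8.5  4.8] gap 9.8 q [-0.26  0.78 -0.2   1.54  0.18  0.83  1.15]
```

Request:
{"name": "move_arm", "arguments": {
  "increments": [-1, 0.0, 0.52, 0.9, 0.0, 0.0, 0.0, -1, 0.0, 1.01, 1.81, 0.0, 0.0, 0.0, -1, 0.0, 1.46, 2.75, 0.0, 0.0, 0.0, -1, 0.0, 1.86, 3.7, 0.0, 0.0, 0.0, -1, 0.0, 2.23, 4.68, 0.0, 0.0, 0.0]
}}

```text
time_s: 45.75
tcp_pos: [0.6178, 0.2128, 0.2064]
tcp_rot: [-0.053, 0.999, 0.003, 0.003]
wrist_force: [-0.3, 7.6, 1.9]
finger_gap: 0.108
```

Request:
{"name": "move_arm", "arguments": {
  "increments": [-1, 0.0, 0.33, 0.99, 0.0, 0.0, 0.0, -1, 0.0, 0.61, 1.98, 0.0, 0.0, 0.0, -1, 0.0, 0.85, 2.99, 0.0, 0.0, 0.0, -1, 0.0, 1.05, 4.01, 0.0, 0.0, 0.0, -1, 0.0, 1.21, 5.04, 0.0, 0.0, 0.0]
}}

```text
time_s: 46.17
tcp_pos: [0.6167, 0.2242, 0.1558]
tcp_rot: [-0.053, 0.999, 0.003, 0.003]
wrist_force: [-6.5, -1.2, 39.7]
finger_gap: 0.102
```

Request:
{"name": "move_arm", "arguments": {
  "increments": [-1, 0, 0, 0.1, 0, 0, 0, -0.3, 0, 0, 0.1, 0, 0, 0, -0.3, 0, 0, 0.1, 0, 0, 0, -0.3, 0, 0, 0.1, 0, 0, 0, -0.3, 0, 0, 0.1, 0, 0, 0]
}}

```text
time_s: 46.58
tcp_pos: [0.6163, 0.2188, 0.1536]
tcp_rot: [-0.051, 0.999, -0.001, 0.001]
wrist_force: [-0.0, 0.7, -0.7]
finger_gap: 0.346
```

```bash
python3 -c "
from h import *
show()"
```

```text
t 46.6 grasp st mm [ 39.  139.4 108.6] jaw 1.571 F [-0.   0.7 -0.7] gap 30.4 q [-0.33  0.91 -0.16  1.58  0.21  0.66  1.08]
```

Request:
{"name": "move_arm", "arguments": {
  "increments": [-0.3, 0, 0.4, -2, 0, 0, 0, -0.3, 0, 0.4, -5, 0, 0, 0, -0.3, 0, 0.4, -9, 0, 0, 0, -0.3, 0, 0.4, -13, 0, 0, 0, -0.3, 0, 0.4, -16, 0, 0, 0]
}}

```text
time_s: 47.0
tcp_pos: [0.6161, 0.2235, 0.3168]
tcp_rot: [-0.052, 0.999, -0.0, 0.002]
wrist_force: [1.0, 0.5, -0.2]
finger_gap: 0.352
```

Request:
{"name": "move_arm", "arguments": {
  "increments": [-0.3, 10, 6, -4, 0, 0, 0, -0.3, 10, 6, -4, 0, 0, 0, -0.3, 10, 6, -4, 0, 0, 0, -0.3, 10, 6, -4, 0, 0, 0, -0.3, 10, 6, -4, 0, 0, 0]
}}

```text
time_s: 47.42
tcp_pos: [0.5083, 0.2745, 0.3545]
tcp_rot: [-0.054, 0.999, -0.0, 0.002]
wrist_force: [1.0, 0.7, 0.2]
finger_gap: 0.351
```

Request:
{"name": "move_arm", "arguments": {
  "increments": [-0.3, 5, 10, 0, 0, 0, 0, -0.3, 5, 10, 0, 0, 0, 0, -0.3, 5, 10, 0, 0, 0, 0, -0.3, 5, 10, 0, 0, 0, 0, -0.3, 5, 10, 0, 0, 0, 0]
}}

```text
time_s: 47.83
tcp_pos: [0.4498, 0.3682, 0.3523]
tcp_rot: [-0.053, 0.999, -0.001, 0.001]
wrist_force: [0.2, -1.1, 1.0]
finger_gap: 0.351
```

```bash
python3 -c "
from h import *
show()
d=snap('top');a=cv2.resize(d['image'][130:270,165:480,::-1],None,fx=2.4,fy=2.4)[:,:756];
for n in('hub','jar','screwdriver'):
    s=robot.silhouettes('top',n)
    if s: print(n,round(s[0]['p'],2),np.round(world(d,s[0]['rect'][0],s[0]['rect'][1])[0],3))
d=snap('scene');b=cv2.resize(d['image'][150:310,220:500,::-1],(420,240))
b=np.pad(b,((0,0),(0,336),(0,0)));cv2.imwrite('pics/f.png',np.vstack([a,b]))
"
```

```text
t 47.8 grasp st mm [-111.3  305.2  307.3] jaw 1.574 F [ 0.2 -1.1  1. ] gap 30.8 q [-0.65  0.57 -0.2   1.64  0.14  0.94  0.78]
hub 0.74 [0.67  0.348 0.043]
jar 0.64 [ 0.635 -0.354  0.079]
screwdriver 0.53 [ 0.453 -0.435  0.028]
```

View pics/f.png

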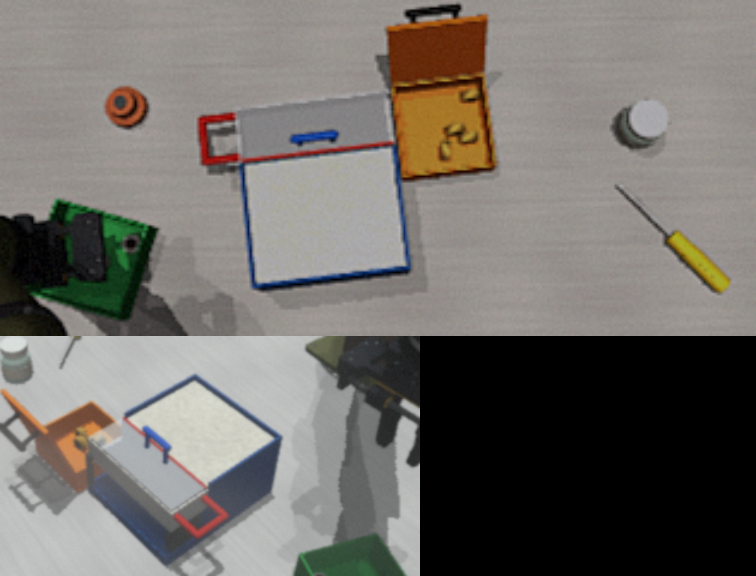

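The final view shows four brass nuts in the open case, the trough level with its lid shut, the deck empty and the bystanders where they were. I'll check the lid angle, then hand in.

```bash
python3 -c "
from h import *
d=snap('top');v,u=np.mgrid[132:166,328:368];P=w2s(world(d,u.ravel(),v.ravel()))*1000
hsv=cv2.cvtColor(d['image'],cv2.COLOR_RGB2HSV)[132:166,328:368].reshape(-1,3)
k=(hsv[:,0]<22)&(hsv[:,1]>150)&(P[:,2]>70)&(P[:,2]<165)
f=np.polyfit(P[k,2],P[k,0],1);a=np.pi/2+np.arctan(f[0]);print('case lid angle',a,k.sum())
t=(P[:,2]>0)
if a>1.83: print(robot.finish_job())
"
```

```text
case lid angle 1.905995977033999 708
the job is handed in; nothing more can be done
None
```

The job is done and handed in at about 48 s of the 210 s allowed.

**What I did:**
- Opened the case lid to its stop.
- Swept two brass nuts into the trough, and picked up and dropped in the other two, since steel nuts were in their way.
- Shut the clear lid over them.
- Moved the three steel nuts to the green bin.
- Tipped the trough to its stop, held it more than a second, then let it back down level.

**Last checks:**
- **Case:** the lid measured 1.906 rad, on its stop, and all four brass nuts showed inside.
- **Trough and deck:** the trough looks level, with its lid shut and no nuts left on the deck.
- **Bin:** the wrist camera showed one steel nut plus a stack measured at two nuts high, which makes three. The gripper partly blocked the bin in the last picture, so I relied on that earlier check.
- **Bystanders:** the hub and jar measured within about 3 mm of their start. The screwdriver's network reading differed by about 40 mm, but with a lower confidence. It looked undisturbed in the pictures and the arm never went near it, so I put that down to the network.
- **Forces:** pressing the trough onto its level stop gave about 40 N at the wrist, the highest reading and well under the 120 N limit. That was through the fingers; the 40 N limit applies to the arm and gripper body.

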